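# Make up the counter display tray

## Robot

A 6-joint arm with a two-finger parallel gripper is mounted at the origin on a cart in front of the work surface, level with it; the furniture and walls round the work are solid. World frame = base frame: x ahead of the robot, y to its left, z up, the work surface at z = 0. Lengths are in m, angles in rad, forces in N, time in s.
With the tool pointing down it reaches from about 0.25 to 0.725 m from the base axis. Payload 4 kg.
Tool frame: the origin (TCP) lies midway between the tips of the shut fingers; the grasp point (between the pads) lies grip_point_offset behind it (grip_point_offset is the distance from the TCP to the grasp point, in m); z points along the fingers, y is the line along which they close (so a half turn about z gives the same grasp; the last joint's range is limited). The gripper opens to 85 mm and grips with 20 to 120 N. Pads are 22 mm wide; open, the fingers measure 114 mm over their backs; the gripper's body (76 mm by 85 mm) begins 54 mm behind the grasp point. The pads swing forward as they close: fully open they stand 13 mm farther back than shut.
Start: joints at [-1.206, 0.241, 0.005, 1.335, 0, 1.571], TCP at [0.178, -0.467, 0.231] pointing down, gripper open.
Joint ranges: [-2.72, 2.72], [-1.05, 1.87], [-1.09, 1.28], [-1.99, 2.15], [-1.42, 1.44], [-3.14, 3.14]. Speed limits (rad/s): [2.79, 2.79, 3.14, 3.14, 3.14, 3.14].

## Interface

Orientations are given as a unit quaternion [x, y, z, w].
In Python, from workcell import * gives the robot as it stands. The module is installed in compiled form; this text tells all that it offers.
- The arm moves only by the tool arm_command, never from a script. Its arguments are lists of equal length, an entry for each row: "slide": the shift along the tool's x, y, z in cm, a list of three; "spin": the turn about the tool's z in degrees. A call has exactly 5 rows; each row is the pose to reach, as a shift and turn from the pose commanded when the call began, along the tool's axes at that moment; what a row does not reach only later rows make up. A row lasts 1/8 s, in which the tool goes at most 62.5 mm and 10.7 degrees, less where a joint would pass 70% of its speed; a pose out of reach is approached as far as the arm can. A call with a gripper value outside its range is refused whole. "jaw" is the finger opening in cm, from 0 to 8.54, set as the call begins (left out, the last holds). The fingers move at their own pace and stop on an object; the grip force is fixed at half the most. Time passes only in rows, so rows that repeat a pose let the fingers close, or fill a call up. It gives the time, the measured TCP pose, the force, the opening and the grip force at its end, in the units of the state.
- get_obs(): the state, without advancing time (a new reading comes with each control period).
- camera(name): name is "scene" or "top" or "wrist"; returns a dict with "pixels" (420x560x3 uint8, red, green, blue), "range_z" (420x560 float32, m along the optical axis (not along the pixel's ray), 0 where there is no reading), "intrinsics" (3x3 intrinsics, pixels), "rvec" (rotation vector, rad) and "tvec" (3), from world to camera coordinates, as OpenCV has them. Camera axes: x right, y down, z forward; pixel columns grow to the right and rows downward; lengths in m; the calibration is good to about 2 mm. A picture is of the moment at which its call begins.
- job_done(): hands the job in; it is judged then, once.
Trained networks look in a picture, given as the dict that the camera call returned (one of the last four; its "shot" number tells which), for a name from the list of things; names that differ only in an ending like _2 or _b are one class to them, and where a whole thing is asked for, a point or a joint stands for the part that bears it (a point fixed in the world has none). Each returns a list of dicts, best first, with "confidence" (0 to 1); they miss things now and then, are a little off and sometimes report something else, mostly with a low value. They report only what shows in the picture. A call takes as long as a camera call. They do not tell look-alikes from the thing itself.
- recognise(picture, thing): "centre" ([column, row] in pixels, amid what is visible of it).
- landmark_of(picture, thing): "centre" ([column, row] in pixels: a listed point, or the origin of a listed thing).
The state is a dict: "clock": time; "joint_pos": joint angles; "joint_vel": joint speeds; "tau": joint torques, N m; "eef_pos": TCP position; "tool_rot": TCP orientation; "ft_force": force on the tool from outside, world axes, zero at the start; "ft_torque": the same for the moment, N m; "grip_width": finger opening in m; "grasp_force": force on a finger pad.
Only numpy, scipy, OpenCV 4.12 (cv2) and the standard library are available. Lean on these libraries where they do the work, as an engineer would, in place of code of your own. Each camera call takes 0.05 s, during which the arm holds its last target. There are 200 camera calls.

## Task

Gather the counter display onto the wooden tray: lay the orange-striped bar flat and straight in the long bay at the back, stand the green and the white canister upright, each well inside the saucer of its own colour, and stand the price stand square in the middle of the white inlay at the front. Set everything down rather than dropping it, never tip the canisters over, and leave the look-alikes (the blue-dotted bar and the blue canister) where they are.

Things in the scene. Friction and masses are not known exactly. Their poses are not given: they have to be found in the camera images.
- tray: Fixed wooden tray, 252 (x) x 234 (y) mm; origin: centre of underside, on the table; +x to its back, away from robot. Board top at z = 6 mm. Bar's bay at the back: centre x +75, y 0, inside 87 (x) x 222 (y), ridges 5 thick, tops at z = 12 (also along both sides; none at the front). Price stand's place: flush white inlay 34 (x) x 78 (y), centre x -98, y 0, long side along y.
- saucer_green: Fixed round grey-green saucer on the tray, place of the green canister: 92 mm across, 86 mm inside the lip. Origin: centre of its underside (6 mm above the table); inner floor 3 mm above the origin, top of the lip 7 mm. It may be the left or the right one.
- saucer_white: Fixed round white saucer on the tray, place of the white canister; same size and origin as the green saucer.
- bar_orange: Loose wrapped bar in orange and brown striped paper: 67 (x) x 190 (y) x 51 (z) mm, 0.2 kg. Origin: centre of its underside, z up, y along its length. Grasp across the 67 mm.
- canister_green: Loose lidded canister, grey-green body, wooden lid with a flat grey-green ring, 64 mm across, 75 high, 0.25 kg. Origin: centre of underside, z up. The lid is fixed on; its top face is at z = 58 and carries a central knob, 20 mm across, up to z = 75 to lift by. Body below z = 45 is 62 mm across.
- canister_white: Loose lidded canister, white body, wooden lid with a flat white ring, 68 mm across, 85 high, 0.25 kg. Origin: centre of underside, z up. The lid is fixed on; its top face is at z = 68 and carries a central knob, 20 mm across, up to z = 85 to lift by. Body below z = 55 is 66 mm across.
- price_stand: Loose oak block with an upright price card, on the open table beside the tray (another one, far back before the grey riser, is fixed decoration). Block 22 (x) x 52 (y) x 16 (z) mm; thin card along y, 66 mm wide, up to z = 62; 0.03 kg. Origin: centre of underside, z up. Grasp the block across its 22 mm, one finger on either face of the card.
- bar_blue: Look-alike, to be left alone: wrapped bar in white paper with blue dots and a red ribbon, 67 (x) x 182 (y) x 48 (z) mm, loose. Origin: centre of its underside, y along its length.
- canister_blue: Look-alike, to be left alone: lidded canister with a blue body and a blue ring on its wooden lid, 66 mm across, 79 mm high, loose. Origin: centre of its underside.
Mind the look-alikes: they are no part of the job. Leave any pink look-alike of the price_stand alone.

How it is judged:
By the outcome, as a careful person would: the job done as asked, in the order asked, and still so for the second after the job is handed in, with the robot touching nothing.
It also fails if it takes over 104 s, if anything falls off the work surface, if the arm or the gripper's body presses on something with over 40 N, if the wrist force passes 120 N, or if a joint passes its speed limit or range.

## Working session

There is one attempt and no reset: what is moved stays moved. The work goes in short steps, Python scripts to look and compute and a tool call to move; the robot and the scene stay as the last step left them, time stands still between calls to the robot, and variables do not carry over. Pictures are saved under pics/ and viewed, at most 14 in all, crops included, and the job is handed in when it is done.

Besides the shell and the picture viewer there is one more tool, called after "Request:" by a JSON object that holds its "fn" and its "kwargs", one argument or row to a line. arm_command: Moves the arm, as the interface text tells. Its arguments: {"type":"object","properties":{"slide":{"type":"array","items":{"type":"array","items":{"type":"number"}}},"spin":{"type":"array","items":{"type":"number"}},"jaw":{"type":"number"}},"required":["slide","spin"]}

```bash
mkdir -p pics
cat > h.py <<'E'
from workcell import *
import numpy as np, cv2
from scipy.spatial.transform import Rotation as R
def cloud(c):
    z=c["range_z"];K=np.array(c["intrinsics"]);v,u=np.indices(z.shape)
    p=np.stack([(u-K[0,2])/K[0,0]*z,(v-K[1,2])/K[1,1]*z,z],-1)
    M=R.from_rotvec(np.array(c["rvec"]).ravel()).as_matrix()
    w=(p-np.array(c["tvec"]).ravel())@M; w[z==0]=np.nan
    return w
def proj(c,P):
    q,_=cv2.projectPoints(np.array(P,float).reshape(-1,1,3),np.array(c["rvec"],float),np.array(c["tvec"],float),np.array(c["intrinsics"],float),None);return q.reshape(-1,2)
def save(c,n): cv2.imwrite(n,c["pixels"][:,:,::-1])
E
python3 - <<'E'
from h import *
o=get_obs();print(o)
try: print(grip_point_offset)
except Exception as e: print(e)
np.set_printoptions(precision=3,suppress=True)
for n in("top","scene"):
    c=camera(n);save(c,f"pics/{n}0.png");w=cloud(c);np.savez(f"{n}0.npz",w=w,px=c["pixels"])
    for t in["tray","saucer_green","saucer_white","bar_orange","canister_green","canister_white","price_stand","bar_blue","canister_blue"]:
        for f in(recognise,landmark_of):
            print(n,t,f.__name__[:4],[(np.round(d["centre"]).tolist(),round(d["confidence"],2),np.round(w[int(d["centre"][1]),int(d["centre"][0])],3).tolist()) for d in f(c,t)][:4])
E
```

```text
{'clock': 0.0, 'joint_pos': array([-1.20601203e+00,  2.41376514e-01,  3.73079555e-03,  1.33523268e+00,
        1.92544124e-05,  1.57079894e+00]), 'joint_vel': array([ 0.00056961, -0.00072147,  0.00070803,  0.00129802, -0.00213102,
        0.00039356]), 'tau': array([ 9.50412104e-04, -3.72319150e+01,  2.52408278e+01,  1.70213613e-02,
        3.44209661e-05,  8.42666736e-06]), 'eef_pos': array([ 0.17815029, -0.46649844,  0.2304337 ]), 'tool_rot': array([ 9.83412318e-01,  1.81381170e-01, -1.79359652e-04, -1.02551417e-03]), 'ft_force': array([ 0.30312802, -0.48462923,  0.54604499]), 'ft_torque': array([0.02939022, 0.01820861, 0.02729384]), 'grasp_force': 0.0, 'grip_width': 0.08521716889258171}
0.0187
top tray call [([292.0, 194.0], 0.92, [0.597, -0.02, 0.011])]
top tray call [([294.0, 203.0], 0.73, [0.576, -0.022, 0.008]), ([144.0, 243.0], 0.15, [0.462, 0.356, 0.051])]
top saucer_green call [([265.0, 208.0], 0.9, [0.56, 0.052, 0.007])]
top saucer_green call [([265.0, 208.0], 0.67, [0.562, 0.055, 0.008])]
top saucer_white call [([309.0, 217.0], 0.74, [0.534, -0.064, 0.009])]
top saucer_wh
[... 1814 characters left out ...]
, 0.062])]
scene canister_white call []
scene price_stand call [([366.0, 273.0], 0.66, [0.627, -0.265, 0.02]), ([324.0, 272.0], 0.62, [0.538, -0.217, 0.029])]
scene price_stand call [([319.0, 280.0], 0.98, [0.522, -0.216, 0.013]), ([363.0, 278.0], 0.71, [0.619, -0.266, 0.011]), ([293.0, 232.0], 0.64, [0.568, -0.028, 0.004]), ([273.0, 217.0], 0.25, [0.559, 0.057, 0.006])]
scene bar_blue call [([343.0, 325.0], 0.8, [0.469, -0.379, 0.047])]
scene bar_blue call [([342.0, 332.0], 0.89, [0.46, -0.391, 0.046])]
scene canister_blue call [([262.0, 163.0], 0.75, [0.625, 0.238, 0.06]), ([275.0, 218.0], 0.21, [0.556, 0.042, 0.01])]
scene canister_blue call [([261.0, 178.0], 0.83, [0.619, 0.231, 0.015])]
```

View pics/top0.png

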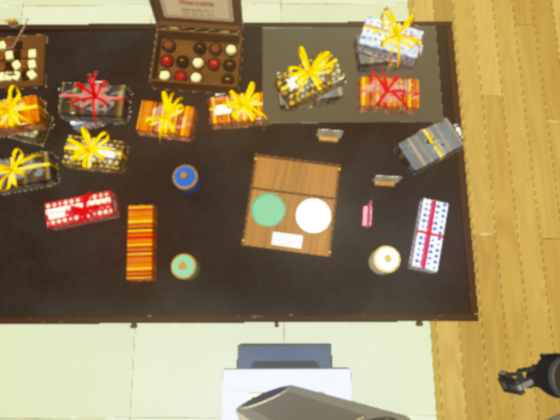

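View pics/scene0.png

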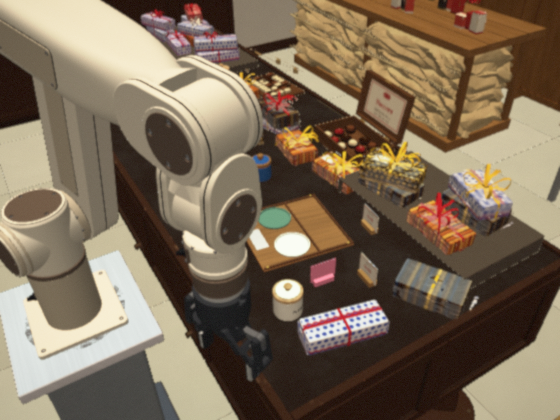

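The top picture shows the tray at (292,205), with the green saucer at (268,210), the white saucer at (313,215) and the inlay at (287,240). The bar is at (141,243), the green canister at (183,266) and the white canister at (385,260).

Price stand candidates:
- (387,181): oak block with a card, beside the tray on open table. This one fits the description.
- (367,213): pink look-alike.
- (329,134): before the riser, so the fixed decoration.

I'll measure poses next and confirm with one crop.

Run:
```python
from h import *
np.set_printoptions(precision=4,suppress=True)
d=np.load("top0.npz");w=d["w"];px=d["px"];hsv=cv2.cvtColor(px,cv2.COLOR_RGB2HSV)
def rect(m,lab):
    P=w[m][:,:2].astype(np.float32)*1000
    (c,s,a)=cv2.minAreaRect(P);print(lab,len(P),"c",np.round(c,1),"size",np.round(s,1),"ang",round(a,1),"mean",P.mean(0),"z",np.nanmedian(w[m][:,2]))
def near(x,y,r): return np.hypot(w[...,0]-x,w[...,1]-y)<r
Z=w[...,2]
for lab,x,y,r,z in[("bar",.465,.357,.13,.04),("cg",.40,.25,.06,.045),("cw",.41,-.235,.06,.055),("bb",.47,-.36,.13,.035),("cb",.62,.26,.06,.04)]:
    m=near(x,y,r)&(Z>z);rect(m,lab)
    if lab[0]=="c": P=w[m][:,:2].astype(np.float32);print("  circ",cv2.minEnclosingCircle(P)); k=m&(Z>z+.02);print("  knob",k.sum(),w[k].mean(0) if k.any() else 0)
print("table z",np.nanmedian(Z[near(.45,.1,.04)]))
# tray by colour
m0=near(.59,-.02,.2)
tr=(m0&(hsv[...,2]>70)&(Z<.03)).astype(np.uint8)
n,L,S,C=cv2.connectedComponentsWithStats(tr);i=1+np.argmax(S[1:,4]);T=L==i
rect(T,"tray")
g=T&(hsv[...,0]>50)&(hsv[...,0]<95)&(hsv[...,1]>60);rect(g,"sg")
wh=(T&(hsv[...,1]<60)&(hsv[...,2]>200)).astype(np.uint8)
n,L,S,C=cv2.connectedComponentsWithStats(wh)
for i in range(1,n):
    if S[i,4]>40: rect(L==i,"white%d"%i)
m=near(.626,-.268,.05)&(Z>.006);rect(m,"stand");rect(m&(Z>.03),"card")
m=near(.53,-.212,.05)&(Z>.006);rect(m,"pink")
cv2.imwrite("pics/crop.png",cv2.resize(px[115:285,310:460,::-1],None,fx=3.5,fy=3.5,interpolation=cv2.INTER_CUBIC))
```

```text
bar 2329 c [471.6 346.3] size [241.  170.8] ang 23.2 mean [459.1987 353.7096] z 0.050641598358790375
cg 520 c [404.9 253.7] size [63.  61.6] ang 2.2 mean [403.8369 253.7854] z 0.05801249334091631
  circ ((0.40499648451805115, 0.2548259496688843), 0.03209543228149414)
  knob 52 [0.4045 0.2552 0.0708]
cw 602 c [ 417.3 -247.4] size [66.4 66.8] ang 13.6 mean [ 416.5379 -245.962 ] z 0.06789366074526981
  circ ((0.41707560420036316, -0.24748121201992035), 0.03438723459839821)
  knob 50 [ 0.4173 -0.2476  0.0814]
bb 2192 c [ 481.  -320.9] size [153.5 208.5] ang 76.3 mean [ 471.4328 -347.6671] z 0.04750956255759929
cb 527 c [633.1 257.6] size [64.  64.1] ang 59.7 mean [630.8975 256.3365] z 0.0615345498278668
  circ ((0.633385181427002, 0.2580057978630066), 0.03323909640312195)
  knob 365 [0.6318 0.257  0.0645]
table z 0.000554737865659821
tray 14744 c [593.7 -39.2] size [399.5 359.8] ang 11.3 mean [590.7172 -40.3289] z 0.004220029213195085
sg 852 c [555.5  44.2] size [84.8 85.9] ang 89.8 mean [555.6032  44.6004] z 0.009483683818569356
white1 971 c [538.4 -74.6] size [90.3 90.1] ang 88.9 mean [538.4879 -74.228 ] z 0.009483974523983942
white5 418 c [474.8  -4.2] size [79.8 36.7] ang 81.1 mean [474.6293  -4.2484] z 0.006300957973727445
stand 253 c [ 614.7 -271. ] size [80.  36.9] ang 82.2 mean [ 626.465  -265.5993] z 0.025220639275466732
card 113 c [ 629.5 -266.2] size [66.6  4.7] ang 86.8 mean [ 628.9858 -265.8397] z 0.04950879056721348
pink 204 c [ 532.2 -218. ] size [90.3 56.3] ang 55.1 mean [ 534.999  -211.8833] z 0.019491596486659955
```

View pics/crop.png

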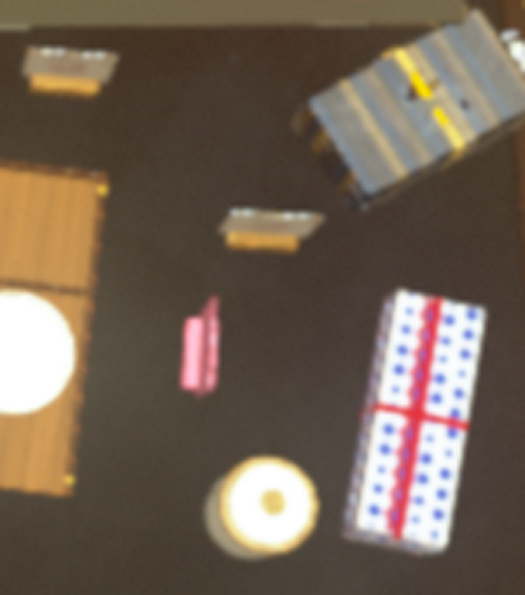

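Run:
```python
from h import *
np.set_printoptions(precision=4,suppress=True)
d=np.load("top0.npz");w=d["w"];px=d["px"];hsv=cv2.cvtColor(px,cv2.COLOR_RGB2HSV);Z=w[...,2]
X,Y=w[...,0],w[...,1]
def rect(m,lab):
    P=w[m][:,:2].astype(np.float32)*1000
    (c,s,a)=cv2.minAreaRect(P);print(lab,len(P),"c",np.round(c,1),"size",np.round(s,1),"ang",round(a,2),"z",np.nanmedian(w[m][:,2]));return c
rect((abs(X-.465)<.14)&(Y>.3)&(Y<.42)&(Z>.045),"bar")
rect((abs(X-.465)<.14)&(Y<-.3)&(Y>-.45)&(Z>.042),"bbar")
m=((abs(X-.58)<.17)&(abs(Y+.02)<.17)&(Z<.03)&(hsv[...,2]>90)&(hsv[...,0]<30)&(hsv[...,1]>60)).astype(np.uint8)
n,L,S,C=cv2.connectedComponentsWithStats(m);i=1+np.argmax(S[1:,4]);print(S[i]);rect(L==i,"tray wood")
for z0,z1 in((.008,.0135),):
    mm=(L==i)&(Z>z0)&(Z<z1);rect(mm,"ridge")
yaw=np.radians(-8.4);ex=np.array([np.cos(yaw),np.sin(yaw)]);ey=np.array([-ex[1],ex[0]])
P=w[(abs(X-.626)<.05)&(abs(Y+.268)<.05)&(Z>.006)]
blk=P[(P[:,2]<.0175)&(P[:,2]>.012)];print("block top",len(blk),blk.min(0),blk.max(0));cd=P[P[:,2]>.025];print("card",cd.mean(0),cd[:,0].min(),cd[:,0].max())
# card yaw fit
l=np.polyfit(cd[:,1],cd[:,0],1);print("card slope deg",np.degrees(np.arctan(l[0])),"x at",np.polyval(l,[-.266]), cd[:,1].min(),cd[:,1].max())
l=np.polyfit(cd[:,2],cd[:,0],1);print("tilt",l)
c=camera("top");print(-R.from_rotvec(np.ravel(c["rvec"])).as_matrix().T@np.ravel(c["tvec"]))
o=get_obs();M=R.from_quat(o["tool_rot"]).as_matrix();print(M)
```

```text
bar 1840 c [468.5 369.1] size [189.1  65. ] ang 1.91 z 0.05028517265791861
bbar 1742 c [ 482.  -365.5] size [ 65.1 181.2] ang 76.32 z 0.047136998955086926
[ 241  153  101  105 6109]
tray wood 6109 c [572.9 -19.8] size [243.1 261.6] ang 82.17 z 0.006383076253023274
ridge 1657 c [571.8 -17. ] size [232.6 250.5] ang 81.75 z 0.009539826484397107
block top 63 [ 0.6178 -0.2965  0.0122] [ 0.6323 -0.2333  0.0174]
card [ 0.629  -0.2654  0.0475] 0.6254654163671168 0.6328632225222356
card slope deg 4.16973444439388 x at [0.629] -0.29950101892801045 -0.233056323204597
tilt [0.0033 0.6289]
[0.291  0.0162 1.2272]
[[ 0.9342  0.3568  0.    ]
 [ 0.3568 -0.9342  0.    ]
 [ 0.     -0.     -1.    ]]
```

The crop confirms it: the oak stand is at crop (268,230), or top (387,181). The pink one is at crop (200,345) and the decoration is at the upper left.

I'll write a planner that prints rounded slide and spin rows.

```bash
cat > plan.py <<'E'
import sys; from h import *
# args: x,y,z,theta[,mm_per_row] ... (mm, deg; theta = heading of tool x)
def plan(*way):
    o=get_obs();p=o["eef_pos"]*1000;M=R.from_quat(o["tool_rot"]).as_matrix();th=np.degrees(np.arctan2(M[1,0],M[0,0]))
    print("at",p.round(1),"th",round(th,1),"q",np.degrees(o["joint_pos"]).round(0),"F",o["ft_force"].round(1),"w",round(o["grip_width"]*1000,1),"gf",round(float(o["grasp_force"]),1),"t",round(o["clock"],2))
    rows=[]
    for a in way:
        t=np.array(a[:3]);step=a[4] if len(a)>4 else 50;n=max(int(np.ceil(np.linalg.norm(t-p)/step)),int(np.ceil(abs(a[3]-th)/10)),1)
        for k in range(1,n+1): rows.append((p+(t-p)*k/n,th+(a[3]-th)*k/n))
        p,th=t,a[3]
    while len(rows)%5: rows.append(rows[-1])
    p=o["eef_pos"]*1000;th=np.degrees(np.arctan2(M[1,0],M[0,0]))
    for i in range(0,len(rows),5):
        c,s=np.cos(np.radians(th)),np.sin(np.radians(th));A=np.array([[c,s,0],[s,-c,0],[0,0,-1]])
        S=[np.round((A.T@(r[0]-p))/10,2).tolist() for r in rows[i:i+5]];D=[round(th-r[1],1) for r in rows[i:i+5]]
        print("slide",S,"spin",D)
        p=p+A@(np.array(S[-1])*10);th=th-D[-1]
plan(*eval("["+sys.argv[1]+"]"))
E
python3 plan.py "(300,-200,230,20.9-19),(380,100,200,1.9),(468.5,369,150,1.9),(468.5,369,70,1.9,40)"
```

```text
at [ 178.4 -467.1  231.3] th 20.9 q [-69.  14.   0.  77.   0.  90.] F [-0.   0.4 -0.5] w 85.6 gf 0.0 t 1.95
slide [[3.48, -3.44, 0.02], [6.96, -6.87, 0.04], [10.44, -10.31, 0.06], [13.93, -13.74, 0.09], [17.41, -17.18, 0.11]] spin [np.float64(3.2), np.float64(6.3), np.float64(9.5), np.float64(12.7), np.float64(15.8)]
slide [[2.41, -4.25, 0.02], [3.93, -8.42, 0.45], [5.45, -12.58, 0.88], [6.97, -16.75, 1.31], [8.49, -20.92, 1.73]] spin [np.float64(3.2), np.float64(3.2), np.float64(3.2), np.float64(3.2), np.float64(3.2)]
slide [[1.29, -4.24, 0.43], [2.57, -8.49, 0.86], [3.86, -12.73, 1.29], [5.48, -17.17, 2.12], [7.1, -21.6, 2.96]] spin [np.float64(0.0), np.float64(0.0), np.float64(0.0), np.float64(0.0), np.float64(0.0)]
slide [[1.63, -4.43, 0.83], [3.25, -8.86, 1.66], [4.87, -13.29, 2.5], [6.49, -17.73, 3.33], [6.49, -17.73, 7.33]] spin [np.float64(0.0), np.float64(0.0), np.float64(0.0), np.float64(0.0), np.float64(0.0)]
slide [[0.0, 0.0, 4.0], [0.0, 0.0, 4.0], [0.0, 0.0, 4.0], [0.0, 0.0, 4.0], [0.0, 0.0, 4.0]] spin [np.float64(0.0), np.float64(0.0), np.float64(0.0), np.float64(0.0), np.float64(0.0)]
```

Request:
{"fn": "arm_command", "kwargs": {
  "slide": [
    [3.5, -3.4, 0],
    [7, -6.9, 0],
    [10.4, -10.3, 0],
    [13.9, -13.7, 0],
    [17.4, -17.2, 0]
  ],
  "spin": [3, 6, 9, 12, 15.8],
  "jaw": 8.5
}}

```text
clock: 2.58
eef_pos: [0.2801, -0.2431, 0.2315]
tool_rot: [0.999, 0.043, 0.0, 0.0]
ft_force: [0.7, -0.5, 0.3]
grip_width: 0.0852
grasp_force: 0.0
```

Request:
{"fn": "arm_command", "kwargs": {
  "slide": [
    [2.4, -4.2, 0],
    [3.9, -8.4, 0.4],
    [5.4, -12.6, 0.9],
    [7, -16.7, 1.3],
    [8.5, -20.9, 1.7]
  ],
  "spin": [3.2, 3.2, 3.2, 3.2, 3.2]
}}

```text
clock: 3.2
eef_pos: [0.346, -0.0272, 0.2145]
tool_rot: [1.0, 0.017, 0.001, 0.0]
ft_force: [1.4, 0.2, -0.5]
grip_width: 0.0851
grasp_force: 0.0
```

Request:
{"fn": "arm_command", "kwargs": {
  "slide": [
    [1.3, -4.2, 0.4],
    [2.6, -8.5, 0.9],
    [3.9, -12.7, 1.3],
    [5.5, -17.2, 2.1],
    [7.1, -21.6, 3]
  ],
  "spin": [0, 0, 0, 0, 0]
}}

```text
clock: 3.82
eef_pos: [0.4085, 0.0544, 0.1907]
tool_rot: [0.999, 0.049, -0.002, -0.023]
ft_force: [-0.5, 0.0, 0.1]
grip_width: 0.0846
grasp_force: 0.0
```

Request:
{"fn": "arm_command", "kwargs": {
  "slide": [
    [1.6, -4.4, 0.8],
    [3.2, -8.9, 1.6],
    [4.9, -13.3, 2.5],
    [6.5, -17.7, 3.3],
    [6.5, -17.7, 3.3]
  ],
  "spin": [0, 0, 0, 0, 0]
}}

```text
clock: 4.45
eef_pos: [0.469, 0.1145, 0.1685]
tool_rot: [0.995, 0.09, -0.006, -0.047]
ft_force: [0.8, 0.1, 0.8]
grip_width: 0.0851
grasp_force: 0.0
```

```bash
sed -i 's/round(th-r\[1\],1)/round(float(th-r[1]),1)/' plan.py
python3 - <<'E'
from h import *
c=camera("wrist");save(c,"pics/w1.png");w=cloud(c)
X,Y,Z=w[...,0],w[...,1],w[...,2]
m=(abs(X-.4685)<.13)&(abs(Y-.369)<.045)&(Z>.045)&(Z<.056)
print(m.sum(),cv2.minAreaRect((w[m][:,:2]*1000).astype(np.float32)),w[m].mean(0))
E
python3 plan.py "(468.5,369,70,1.9,40),(468.5,369,8,1.9,20)"
```

```text
9060 ((468.2453308105469, 348.36279296875), (48.970462799072266, 193.6256561279297), 84.16333770751953) [0.46886567 0.35190523 0.04998279]
at [469.6 114.8 168.4] th 10.4 q [ 10.  14.  -9.  67.   5. 180.] F [ 1.4 -0.3 -0.2] w 85.0 gf 0.0 t 4.5
slide [[0.64, -3.58, 1.41], [1.28, -7.15, 2.81], [1.92, -10.73, 4.22], [2.56, -14.3, 5.62], [3.2, -17.88, 7.03]] spin [1.2, 2.4, 3.6, 4.9, 6.1]
slide [[0.26, -3.62, 1.4], [0.52, -7.24, 2.81], [0.52, -7.24, 4.36], [0.52, -7.24, 5.91], [0.52, -7.24, 7.46]] spin [1.2, 2.4, 2.4, 2.4, 2.4]
slide [[-0.0, -0.0, 1.55], [-0.0, -0.0, 1.55], [-0.0, -0.0, 1.55], [-0.0, -0.0, 1.55], [-0.0, -0.0, 1.55]] spin [-0.0, -0.0, -0.0, -0.0, -0.0]
```

Joint 6 has reached its limit, so I'll use the opposite half-turn (heading 181.9°).

Request:
{"fn": "arm_command", "kwargs": {
  "slide": [
    [0, 0, 0],
    [0, 0, 0],
    [0, 0, 0],
    [0, 0, 0],
    [0, 0, 0]
  ],
  "spin": [-10, -20, -30, -40, -50]
}}

```text
clock: 5.12
eef_pos: [0.4682, 0.114, 0.1692]
tool_rot: [0.862, 0.505, 0.015, -0.045]
ft_force: [0.6, -0.6, -0.4]
grip_width: 0.0849
grasp_force: 0.0
```

```bash
python3 -c "
from h import *
o=get_obs();print(R.from_quat(o['tool_rot']).as_matrix().round(3))"; python3 plan.py "(468.5,369,150,181.9),(468.5,369,70,181.9,40),(468.5,369,8,181.9,20)"
```

```text
[[ 0.49   0.871 -0.02 ]
 [ 0.869 -0.487  0.092]
 [ 0.07  -0.062 -0.996]]
at [468.2 114.  169.2] th 60.5 q [ 10.  14.  -9.  67.   5. 130.] F [ 0.6 -0.6 -0.4] w 84.9 gf 0.0 t 5.12
slide [[1.71, -0.96, 0.15], [3.42, -1.92, 0.3], [5.13, -2.89, 0.44], [6.84, -3.85, 0.59], [8.55, -4.81, 0.74]] spin [-9.3, -18.7, -28.0, -37.3, -46.7]
slide [[1.87, 0.58, 0.15], [3.74, 1.17, 0.29], [5.62, 1.75, 0.44], [7.49, 2.33, 0.59], [9.36, 2.92, 0.74]] spin [-9.3, -18.6, -28.0, -37.3, -46.6]
slide [[0.86, 1.76, 0.14], [1.73, 3.52, 0.29], [2.59, 5.28, 0.44], [2.59, 5.28, 4.44], [2.59, 5.28, 8.44]] spin [-9.4, -18.7, -28.1, -28.1, -28.1]
slide [[-0.0, 0.0, 1.55], [-0.0, 0.0, 3.1], [-0.0, 0.0, 4.65], [-0.0, 0.0, 6.2], [-0.0, 0.0, 6.2]] spin [0.0, 0.0, 0.0, 0.0, 0.0]
```

The limit also tilted the tool 5.4° (q5 = 5°). The mirrored motion against the opposite joint‑6 limit should undo it, so I'll turn there, well above everything.

Request:
{"fn": "arm_command", "kwargs": {
  "slide": [
    [0, 0, -1],
    [0, 0, -2],
    [0, 0, -3],
    [0, 0, -4],
    [0, 0, -5]
  ],
  "spin": [-10.6, -21.2, -31.8, -42.4, -53]
}}

```text
clock: 5.75
eef_pos: [0.4691, 0.1094, 0.2193]
tool_rot: [0.546, 0.836, 0.033, -0.034]
ft_force: [0.3, -0.4, 1.1]
grip_width: 0.0851
grasp_force: 0.0
```

Request:
{"fn": "arm_command", "kwargs": {
  "slide": [
    [0, 0, 0],
    [0, 0, 0],
    [0, 0, 0],
    [0, 0, 0],
    [0, 0, 0]
  ],
  "spin": [-10.6, -21.2, -31.8, -42.4, -53]
}}

```text
clock: 6.38
eef_pos: [0.4691, 0.1094, 0.2189]
tool_rot: [0.116, 0.992, 0.044, -0.015]
ft_force: [-0.1, 1.0, 0.0]
grip_width: 0.0851
grasp_force: 0.0
```

Request:
{"fn": "arm_command", "kwargs": {
  "slide": [
    [0, 0, 0],
    [0, 0, 0],
    [0, 0, 0],
    [0, 0, 0],
    [0, 0, 0]
  ],
  "spin": [-10.6, -21.2, -31.8, -42.4, -53]
}}

```text
clock: 7.0
eef_pos: [0.4691, 0.1094, 0.2189]
tool_rot: [-0.339, 0.94, 0.047, 0.006]
ft_force: [0.4, -0.6, -0.4]
grip_width: 0.0849
grasp_force: 0.0
```

Request:
{"fn": "arm_command", "kwargs": {
  "slide": [
    [0, 0, 0],
    [0, 0, 0],
    [0, 0, 0],
    [0, 0, 0],
    [0, 0, 0]
  ],
  "spin": [-10.6, -21.2, -31.8, -42.4, -53]
}}

```text
clock: 7.62
eef_pos: [0.4691, 0.1094, 0.2189]
tool_rot: [0.723, -0.69, -0.039, -0.026]
ft_force: [0.0, 0.2, -0.9]
grip_width: 0.0849
grasp_force: 0.0
```

Request:
{"fn": "arm_command", "kwargs": {
  "slide": [
    [0, 0, 0],
    [0, 0, 0],
    [0, 0, 0],
    [0, 0, 0],
    [0, 0, 0]
  ],
  "spin": [-10.6, -21.2, -31.8, -42.4, -53]
}}

```text
clock: 8.25
eef_pos: [0.4691, 0.1094, 0.2189]
tool_rot: [0.954, -0.295, -0.023, -0.041]
ft_force: [0.4, 0.3, 0.5]
grip_width: 0.0848
grasp_force: 0.0
```

Request:
{"fn": "arm_command", "kwargs": {
  "slide": [
    [0, 0, 0],
    [0, 0, 0],
    [0, 0, 0],
    [0, 0, 0],
    [0, 0, 0]
  ],
  "spin": [-10, -20, -30, -40, -44]
}}

```text
clock: 8.88
eef_pos: [0.4691, 0.1094, 0.2189]
tool_rot: [0.995, 0.083, -0.006, -0.047]
ft_force: [0.5, -0.4, 0.4]
grip_width: 0.0852
grasp_force: 0.0
```

```bash
cat > st.py <<'E'
from h import *
o=get_obs();M=R.from_quat(o['tool_rot']).as_matrix();print(M.round(3),o['eef_pos'].round(4),np.degrees(o['joint_pos']).round(2),o['clock'],"th",np.degrees(np.arctan2(M[1,0],M[0,0])).round(2))
E
python3 st.py
```

```text
[[ 0.986  0.164 -0.02 ]
 [ 0.165 -0.982  0.092]
 [-0.005 -0.094 -0.996]] [0.4691 0.1094 0.2189] [   9.74   12.19   -3.83   74.22    5.39 -179.78] 8.875 th 9.52
```

Request:
{"fn": "arm_command", "kwargs": {
  "slide": [
    [0, 4, 0],
    [0, 8, 0],
    [0, 12, 0],
    [0, 16, 0],
    [0, 20, 0]
  ],
  "spin": [0, 0, 0, 0, 0]
}}

```text
clock: 9.5
eef_pos: [0.4874, 0.0534, 0.2028]
tool_rot: [0.999, 0.04, -0.004, -0.023]
ft_force: [-0.3, -0.7, -0.1]
grip_width: 0.0847
grasp_force: 0.0
```

```bash
python3 st.py
```

```text
[[ 0.997  0.079 -0.011]
 [ 0.08  -0.996  0.045]
 [-0.007 -0.046 -0.999]] [0.4874 0.0534 0.2028] [   4.63   13.84   -4.     72.57    2.61 -179.94] 9.5 th 4.57
```

It works, with the tilt halved. Repeating.

Request:
{"fn": "arm_command", "kwargs": {
  "slide": [
    [0, 4, -0.2],
    [0, 8, -0.4],
    [0, 12, -0.6],
    [0, 16, -0.8],
    [0, 19, -1]
  ],
  "spin": [0, 0, 0, 0, 0]
}}

```text
clock: 10.12
eef_pos: [0.5006, -0.0029, 0.204]
tool_rot: [1.0, -0.002, -0.004, 0.002]
ft_force: [0.3, 0.3, -1.0]
grip_width: 0.0849
grasp_force: 0.0
```

```bash
python3 st.py
```

```text
[[ 1.    -0.005 -0.009]
 [-0.005 -1.    -0.003]
 [-0.009  0.003 -1.   ]] [ 0.5006 -0.0029  0.204 ] [  -0.22   15.04   -2.18   73.29   -0.18 -179.94] 10.125 th -0.27
```

The tool is upright again (0.5°). I'll use the exact tool axes in the planner and go to the bar.

```bash
sed -i 's/    p=o\["eef_pos"\]\*1000;th=np.degrees(np.arctan2(M\[1,0\],M\[0,0\]))$/&;th0=th/; s/c,s=np.cos.*$/A=M@R.from_euler("z",th0-th,degrees=True).as_matrix()/' plan.py; python3 plan.py "(468.5,369,150,-178.1),(468.5,369,70,-178.1,40)"
```

```text
at [500.6  -2.9 204. ] th -0.3 q [  -0.   15.   -2.   73.   -0. -180.] F [ 0.3  0.3 -1. ] w 84.9 gf 0.0 t 10.12
slide [[-0.19, -2.07, 0.3], [-0.37, -4.13, 0.59], [-0.56, -6.2, 0.89], [-0.74, -8.26, 1.18], [-0.93, -10.33, 1.48]] spin [9.9, 19.8, 29.6, 39.5, 49.4]
slide [[-1.69, -1.21, 0.29], [-3.38, -2.41, 0.59], [-5.07, -3.61, 0.88], [-6.75, -4.82, 1.18], [-8.44, -6.02, 1.47]] spin [9.9, 19.8, 29.6, 39.5, 49.4]
slide [[-2.02, 0.5, 0.3], [-4.03, 1.0, 0.59], [-6.04, 1.5, 0.89], [-8.06, 2.0, 1.18], [-10.07, 2.5, 1.48]] spin [9.9, 19.8, 29.6, 39.5, 49.4]
slide [[-0.93, 1.85, 0.29], [-1.86, 3.71, 0.59], [-2.79, 5.56, 0.88], [-2.83, 5.55, 4.88], [-2.87, 5.54, 8.88]] spin [9.9, 19.7, 29.6, 29.6, 29.6]
```

Request:
{"fn": "arm_command", "kwargs": {
  "slide": [
    [-0.2, -2.1, 0.3],
    [-0.4, -4.1, 0.6],
    [-0.6, -6.2, 0.9],
    [-0.7, -8.3, 1.2],
    [-0.9, -10.3, 1.5]
  ],
  "spin": [9.9, 19.8, 29.6, 39.5, 49.4]
}}

```text
clock: 10.75
eef_pos: [0.4917, 0.1014, 0.1887]
tool_rot: [0.907, -0.422, -0.003, 0.003]
ft_force: [0.1, -0.6, -0.0]
grip_width: 0.0848
grasp_force: 0.0
```

Request:
{"fn": "arm_command", "kwargs": {
  "slide": [
    [-1.7, -1.2, 0.3],
    [-3.4, -2.4, 0.6],
    [-5.1, -3.6, 0.9],
    [-6.7, -4.8, 1.2],
    [-8.4, -6, 1.5]
  ],
  "spin": [9.9, 19.8, 29.6, 39.5, 49.4]
}}

```text
clock: 11.38
eef_pos: [0.4828, 0.2042, 0.1734]
tool_rot: [-0.647, 0.762, 0.002, -0.004]
ft_force: [0.3, -0.3, 0.6]
grip_width: 0.0844
grasp_force: 0.0
```

Request:
{"fn": "arm_command", "kwargs": {
  "slide": [
    [-2, 0.5, 0.3],
    [-4, 1, 0.6],
    [-6, 1.5, 0.9],
    [-8.1, 2, 1.2],
    [-10.1, 2.5, 1.5]
  ],
  "spin": [9.9, 19.8, 29.6, 39.5, 49.4]
}}

```text
clock: 12.0
eef_pos: [0.4737, 0.3079, 0.1581]
tool_rot: [-0.269, 0.963, -0.0, -0.005]
ft_force: [-0.4, -0.3, 0.2]
grip_width: 0.0851
grasp_force: 0.0
```

Request:
{"fn": "arm_command", "kwargs": {
  "slide": [
    [-0.9, 1.9, 0.3],
    [-1.9, 3.7, 0.6],
    [-2.8, 5.6, 0.9],
    [-2.8, 5.6, 0.9],
    [-2.8, 5.6, 0.9]
  ],
  "spin": [9.9, 19.7, 29.6, 29.6, 29.6]
}}

```text
clock: 12.62
eef_pos: [0.4682, 0.3688, 0.149]
tool_rot: [-0.018, 1.0, -0.002, -0.005]
ft_force: [0.1, -0.1, -0.4]
grip_width: 0.0851
grasp_force: 0.0
```

```bash
python3 st.py
python3 - <<'E'
from h import *
c=camera("wrist");save(c,"pics/w1.png");w=cloud(c)
X,Y,Z=w[...,0],w[...,1],w[...,2]
m=(abs(X-.4685)<.13)&(abs(Y-.369)<.055)&(Z>.045)&(Z<.056)
P=w[m][:,:2]*1000
print(m.sum(),cv2.minAreaRect(P.astype(np.float32)),w[m].mean(0),np.percentile(P,[1,99],axis=0))
E
python3 plan.py "(468.5,369,70,-178.1,40),(468.5,369,8,-178.1,16)"
```

```text
[[-0.999 -0.037 -0.009]
 [-0.037  0.999 -0.004]
 [ 0.009 -0.003 -1.   ]] [0.4682 0.3688 0.149 ] [38.15 27.61  7.98 70.92  0.16 36.05] 12.625 th -177.91
18900 ((467.838623046875, 369.095703125), (188.35751342773438, 65.483642578125), 2.3489251136779785) [0.45680421 0.36886276 0.05037818] [[375.56881879 337.32023449]
 [557.81838701 400.60406894]]
at [468.4 368.6 149.1] th -178.0 q [38. 28.  8. 71.  0. 36.] F [ 0.4 -0.9 -0.1] w 84.6 gf 0.0 t 12.68
slide [[-0.04, 0.03, 3.95], [-0.09, 0.07, 7.91], [-0.1, 0.07, 9.46], [-0.12, 0.08, 11.01], [-0.13, 0.08, 12.56]] spin [0.1, 0.1, 0.1, 0.1, 0.1]
slide [[-0.02, 0.01, 1.55], [-0.02, 0.01, 1.55], [-0.02, 0.01, 1.55], [-0.02, 0.01, 1.55], [-0.02, 0.01, 1.55]] spin [0.0, 0.0, 0.0, 0.0, 0.0]
```

View pics/w1.png

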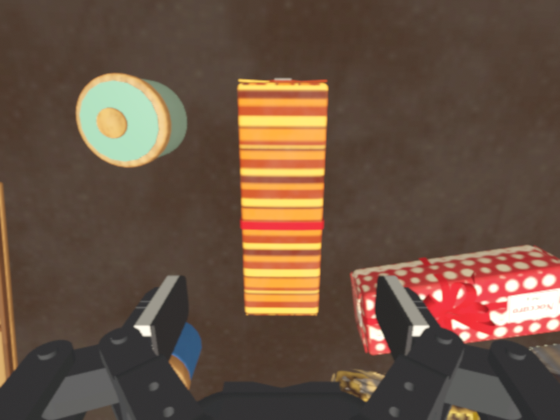

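The wrist view shows the striped bar at (282,195), centred between the fingers and clear of the canister (120,118). Descending and gripping.

Request:
{"fn": "arm_command", "kwargs": {
  "slide": [
    [0, 0, 4],
    [-0.1, 0.1, 7.5],
    [-0.1, 0.1, 9.5],
    [-0.1, 0.1, 11.5],
    [-0.1, 0.1, 13]
  ],
  "spin": [0, 0, 0, 0, 0]
}}

```text
clock: 13.3
eef_pos: [0.4682, 0.3689, 0.0184]
tool_rot: [-0.017, 1.0, -0.002, -0.005]
ft_force: [-0.3, -1.4, 0.3]
grip_width: 0.085
grasp_force: 0.0
```

Request:
{"fn": "arm_command", "kwargs": {
  "slide": [
    [0, 0, 0.6],
    [0, 0, 1.1],
    [0, 0, 1.1],
    [0, 0, 1.1],
    [0, 0, 1.1]
  ],
  "spin": [0, 0, 0, 0, 0]
}}

```text
clock: 13.92
eef_pos: [0.4684, 0.3701, 0.0086]
tool_rot: [-0.017, 1.0, -0.001, -0.004]
ft_force: [-0.7, -0.2, 0.1]
grip_width: 0.0851
grasp_force: 0.0
```

Request:
{"fn": "arm_command", "kwargs": {
  "slide": [
    [0, 0, 0],
    [0, 0, 0],
    [0, 0, 0],
    [0, 0, 0],
    [0, 0, 0]
  ],
  "spin": [0, 0, 0, 0, 0],
  "jaw": 5.5
}}

```text
clock: 14.55
eef_pos: [0.4684, 0.37, 0.0086]
tool_rot: [-0.017, 1.0, -0.001, -0.004]
ft_force: [-0.1, -0.2, 5.6]
grip_width: 0.0661
grasp_force: 68.3
```

```bash
python3 st.py; python3 plan.py "(468.5,369,128,-178,25),(646,-28.5,120,81.9-360,35),(646,-28.5,40,81.9-360,20)"
```

```text
[[-0.999 -0.034 -0.008]
 [-0.034  0.999 -0.003]
 [ 0.008 -0.002 -1.   ]] [0.4684 0.37   0.0086] [38.22 35.13 -2.14 53.19  0.17 36.26] 14.55 th -178.04
at [468.4 370.    8.6] th -178.0 q [38. 35. -2. 53.  0. 36.] F [-0.1 -0.2  5.6] w 66.1 gf 68.3 t 14.55
slide [[0.02, -0.03, -2.39], [0.04, -0.05, -4.78], [0.06, -0.08, -7.16], [0.08, -0.11, -9.55], [0.09, -0.13, -11.94]] spin [-0.0, -0.0, -0.0, -0.0, -0.0]
slide [[-1.26, -3.1, 0.06], [-2.52, -6.21, 0.12], [-3.78, -9.31, 0.18], [-5.04, -12.41, 0.23], [-6.3, -15.51, 0.29]] spin [7.7, 15.4, 23.1, 30.8, 38.5]
slide [[-2.92, -1.65, 0.06], [-5.84, -3.29, 0.12], [-8.76, -4.93, 0.18], [-11.67, -6.58, 0.24], [-14.59, -8.22, 0.29]] spin [7.7, 15.4, 23.1, 30.8, 38.5]
slide [[-3.31, 0.53, 0.06], [-6.61, 1.06, 0.12], [-9.92, 1.59, 0.18], [-9.92, 1.61, 2.18], [-9.92, 1.63, 4.18]] spin [7.7, 15.4, 23.1, 23.1, 23.1]
slide [[0.01, 0.01, 2.0], [0.01, 0.03, 4.0], [0.01, 0.03, 4.0], [0.01, 0.03, 4.0], [0.01, 0.03, 4.0]] spin [-0.0, -0.0, -0.0, -0.0, -0.0]
```

Request:
{"fn": "arm_command", "kwargs": {
  "slide": [
    [0, 0, -2.4],
    [0, -0.1, -4.8],
    [0.1, -0.1, -7.2],
    [0.1, -0.1, -9.6],
    [0.1, -0.1, -12]
  ],
  "spin": [0, 0, 0, 0, 0]
}}

```text
clock: 15.18
eef_pos: [0.4673, 0.3685, 0.1273]
tool_rot: [-0.017, 1.0, -0.002, -0.006]
ft_force: [0.8, -0.1, -2.6]
grip_width: 0.0657
grasp_force: 67.5
```

Request:
{"fn": "arm_command", "kwargs": {
  "slide": [
    [-1.3, -3.1, 0],
    [-2.5, -6.2, 0.1],
    [-3.8, -9.3, 0.1],
    [-5, -12.4, 0.2],
    [-6.3, -15.5, 0.2]
  ],
  "spin": [7.7, 15.4, 23.1, 30.8, 38.5]
}}

```text
clock: 15.8
eef_pos: [0.5357, 0.215, 0.1244]
tool_rot: [0.316, 0.949, -0.004, -0.005]
ft_force: [0.8, 0.3, -2.1]
grip_width: 0.0657
grasp_force: 67.6
```

Request:
{"fn": "arm_command", "kwargs": {
  "slide": [
    [-2.9, -1.6, 0],
    [-5.8, -3.3, 0.1],
    [-8.8, -4.9, 0.1],
    [-11.7, -6.6, 0.2],
    [-14.6, -8.2, 0.2]
  ],
  "spin": [7.7, 15.4, 23.1, 30.8, 38.5]
}}

```text
clock: 16.42
eef_pos: [0.6042, 0.0624, 0.1221]
tool_rot: [0.611, 0.792, -0.005, -0.004]
ft_force: [0.3, 0.2, -1.6]
grip_width: 0.0656
grasp_force: 67.6
```

Request:
{"fn": "arm_command", "kwargs": {
  "slide": [
    [-3.3, 0.5, 0],
    [-6.6, 1, 0.1],
    [-9.9, 1.6, 0.2],
    [-9.9, 1.6, 1.2],
    [-9.9, 1.6, 3.2]
  ],
  "spin": [7.7, 15.4, 23.1, 23.1, 23.1]
}}

```text
clock: 17.05
eef_pos: [0.6454, -0.028, 0.0906]
tool_rot: [0.755, 0.655, -0.004, -0.002]
ft_force: [0.1, 0.8, -1.4]
grip_width: 0.0661
grasp_force: 67.6
```

```bash
python3 plan.py "(646.2,-28.5,35,81.8,20)"
python3 - <<'E'
from h import *
c=camera("top");save(c,"pics/t2.png")
a=np.radians(-8.25);ex=np.array([np.cos(a),np.sin(a)]);ey=np.array([-ex[1],ex[0]]);t=np.array([.572,-.018])
q=proj(c,[[*(t+ex*u+ey*v),.012] for u,v in((75+43.5)*.001*np.array([1,0])+np.array([0,s*.111]) for s in(-1,1))]+[[*(t+ex*.0315+ey*s*.111),.012] for s in(1,-1)]+[[*(t+ex*u+ey*v),.006] for u,v in((-.126,.117),(.126,.117),(.126,-.117),(-.126,-.117))])
im=cv2.resize(np.ascontiguousarray(c["pixels"][130:280,210:370,::-1]),None,fx=4,fy=4,interpolation=cv2.INTER_CUBIC)
for p in(q[:4],q[4:]): cv2.polylines(im,[np.int32(((p+.5)-[210,130])*4)],True,(255,255,0),1)
cv2.imwrite("pics/t2c.png",im)
E
```

```text
at [645.4 -28.   90.6] th 81.9 q [-2. 36. 12. 67. -0. 96.] F [ 0.1  0.8 -1.4] w 66.1 gf 67.6 t 17.05
slide [[-0.01, 0.05, 1.85], [-0.01, 0.09, 3.71], [-0.02, 0.14, 5.56], [-0.02, 0.14, 5.56], [-0.02, 0.14, 5.56]] spin [0.0, 0.1, 0.1, 0.1, 0.1]
```

View pics/t2c.png

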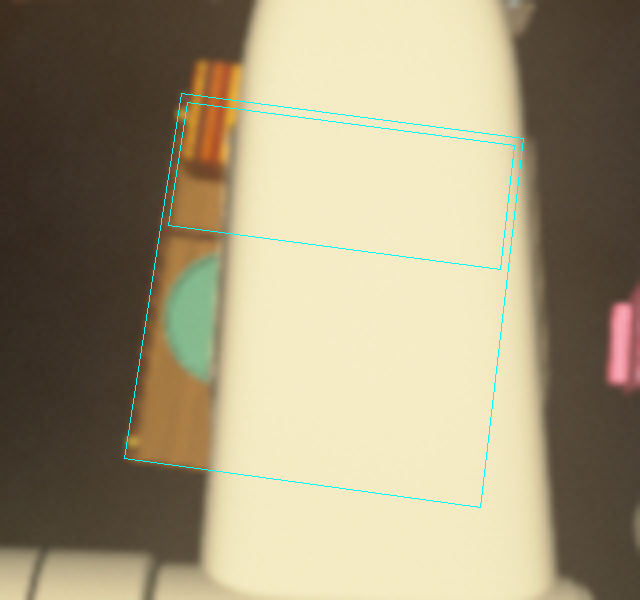

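The overlay (outer box and bay, cyan) matches the visible tray edge at (127,458) and the bay ridge near (195,236). Lowering the bar.

Request:
{"fn": "arm_command", "kwargs": {
  "slide": [
    [0, 0.1, 2],
    [0, 0.1, 4],
    [0, 0.1, 5.5],
    [0, 0.1, 6.3],
    [0, 0.1, 6.8]
  ],
  "spin": [0, 0, 0, 0, 0]
}}

```text
clock: 17.73
eef_pos: [0.6459, -0.0281, 0.0233]
tool_rot: [0.755, 0.655, -0.005, -0.002]
ft_force: [-0.4, 0.3, -2.3]
grip_width: 0.0658
grasp_force: 67.6
```

Request:
{"fn": "arm_command", "kwargs": {
  "slide": [
    [0, 0, 0.3],
    [0, 0, 0.5],
    [0, 0, 0.7],
    [0, 0, 0.7],
    [0, 0, 0.7]
  ],
  "spin": [0, 0, 0, 0, 0]
}}

```text
clock: 18.35
eef_pos: [0.646, -0.0285, 0.0168]
tool_rot: [0.756, 0.655, -0.004, -0.002]
ft_force: [0.3, -0.6, -2.4]
grip_width: 0.0659
grasp_force: 67.6
```

Request:
{"fn": "arm_command", "kwargs": {
  "slide": [
    [0, 0, 0.1],
    [0, 0, 0.2],
    [0, 0, 0.2],
    [0, 0, 0.2],
    [0, 0, 0.2]
  ],
  "spin": [0, 0, 0, 0, 0]
}}

```text
clock: 18.98
eef_pos: [0.6461, -0.0286, 0.0155]
tool_rot: [0.756, 0.655, -0.004, -0.002]
ft_force: [-2.3, -2.1, 5.6]
grip_width: 0.0659
grasp_force: 68.4
```

The bar is in contact. Releasing it, and checking the bar once the arm has moved away.

Request:
{"fn": "arm_command", "kwargs": {
  "slide": [
    [0, 0, 0],
    [0, 0, 0],
    [0, 0, 0],
    [0, 0, 0],
    [0, 0, 0]
  ],
  "spin": [0, 0, 0, 0, 0],
  "jaw": 8.5
}}

```text
clock: 19.6
eef_pos: [0.6459, -0.0284, 0.0146]
tool_rot: [0.755, 0.655, -0.004, -0.002]
ft_force: [0.3, 0.0, 0.2]
grip_width: 0.0847
grasp_force: 0.0
```

Request:
{"fn": "arm_command", "kwargs": {
  "slide": [
    [0, 0, -1.5],
    [0, 0, -4],
    [0, 0, -7],
    [0, 0, -10.5],
    [0, 0, -14]
  ],
  "spin": [0, 0, 0, 0, 0]
}}

```text
clock: 20.23
eef_pos: [0.6473, -0.028, 0.1571]
tool_rot: [0.756, 0.655, -0.004, -0.001]
ft_force: [0.4, -1.0, -0.0]
grip_width: 0.0851
grasp_force: 0.0
```

```bash
python3 plan.py "(404.7,254.8,165,81.8),(404.7,254.8,95,81.8,35)"
```

```text
at [647.3 -28.  157.1] th 81.9 q [-2. 33. 19. 76. -0. 96.] F [ 0.4 -1.  -0. ] w 85.1 gf 0.0 t 20.23
slide [[3.07, -3.5, -0.09], [6.14, -7.01, -0.17], [9.21, -10.51, -0.26], [12.28, -14.01, -0.34], [15.35, -17.52, -0.43]] spin [0.0, 0.0, 0.0, 0.0, 0.0]
slide [[3.07, -3.5, -0.09], [6.14, -7.0, -0.17], [9.21, -10.51, -0.26], [9.22, -10.48, 3.24], [9.24, -10.46, 6.74]] spin [0.0, 0.0, 0.1, 0.1, 0.1]
```

Request:
{"fn": "arm_command", "kwargs": {
  "slide": [
    [3, -3.5, 0],
    [6.1, -7, -0.2],
    [9.2, -10.5, -0.3],
    [12.3, -14, -0.3],
    [15.3, -17.5, -0.4]
  ],
  "spin": [0, 0, 0, 0, 0],
  "jaw": 6
}}

```text
clock: 20.85
eef_pos: [0.4949, 0.1494, 0.1609]
tool_rot: [0.756, 0.655, -0.003, -0.001]
ft_force: [0.3, 0.8, 0.3]
grip_width: 0.0597
grasp_force: 0.0
```

Request:
{"fn": "arm_command", "kwargs": {
  "slide": [
    [3.1, -3.5, 0],
    [6.1, -7, 0],
    [9.2, -10.5, 0],
    [9.2, -10.5, 0],
    [9.2, -10.5, 0]
  ],
  "spin": [0, 0, 0, 0, 0]
}}

```text
clock: 21.48
eef_pos: [0.4052, 0.2543, 0.1609]
tool_rot: [0.755, 0.655, -0.004, -0.001]
ft_force: [0.7, 0.1, 0.3]
grip_width: 0.0601
grasp_force: 0.0
```

```bash
cat > mk.py <<'E'
import sys; from h import *
# circle measure with a camera: name x y zmin r
n,x,y,z,r=sys.argv[1],*map(float,sys.argv[2:6])
c=camera(n);w=cloud(c);m=(np.hypot(w[...,0]-x,w[...,1]-y)<r)&(w[...,2]>z)
P=(w[m][:,:2]*1000).astype(np.float32);print(m.sum(),cv2.minEnclosingCircle(P),cv2.minAreaRect(P),"zmax",w[m][:,2].max(),"zmed",np.median(w[m][:,2]))
k=m&(w[...,2]>w[m][:,2].max()-.006);Q=(w[k][:,:2]*1000).astype(np.float32);print("top",k.sum(),cv2.minEnclosingCircle(Q))
save(c,f"pics/{sys.argv[6]}.png")
E
python3 mk.py wrist .4047 .2548 .05 .05 w2
python3 - <<'E'
from h import *
c=camera("top");w=cloud(c);X,Y,Z=w[...,0],w[...,1],w[...,2]
a=np.radians(-8.25);ex=np.array([np.cos(a),np.sin(a)]);ey=np.array([-ex[1],ex[0]])
m=(np.abs((X-.646)*ex[0]+(Y+.0287)*ex[1])<.06)&(np.abs((X-.646)*ey[0]+(Y+.0287)*ey[1])<.12)
b=m&(Z>.045)&(Z<.07);P=w[b][:,:2];print("bar",b.sum(),cv2.minAreaRect((P*1000).astype(np.float32)),np.median(Z[b]),"plane",np.linalg.lstsq(np.c_[w[b][:,:2],np.ones(b.sum())],w[b][:,2],rcond=None)[0])
save(c,"pics/t3.png");cv2.imwrite("pics/t3c.png",cv2.resize(c["pixels"][130:280,210:410,::-1],None,fx=4,fy=4,interpolation=cv2.INTER_CUBIC))
E
python3 plan.py "(404.7,254.8,95,81.8,35),(404.7,254.8,60.5,81.8,12)"
```

```text
29147 ((404.71624755859375, 254.8950958251953), 49.9822883605957) ((403.8923034667969, 255.23516845703125), (63.400115966796875, 96.68694305419922), 56.669742584228516) zmax 0.2534121253436162 zmed 0.22080562395062178
top 1637 ((409.8773193359375, 270.95343017578125), 26.977968215942383)
bar 1776 ((648.6195678710938, -25.796836853027344), (192.9359130859375, 67.24324798583984), 81.52880096435547) 0.05640913322421172 plane [ 0.02189723 -0.00397653  0.04189207]
at [405.6 253.6 160.5] th 81.8 q [ 32.  14. -10.  66.   0. 130.] F [-0.2 -0.7 -0.1] w 59.9 gf 0.0 t 21.57
slide [[0.06, -0.03, 3.27], [0.13, -0.05, 6.55], [0.13, -0.04, 7.7], [0.14, -0.03, 8.85], [0.14, -0.03, 10.0]] spin [-0.0, -0.0, -0.0, -0.0, -0.0]
```

View pics/t3c.png

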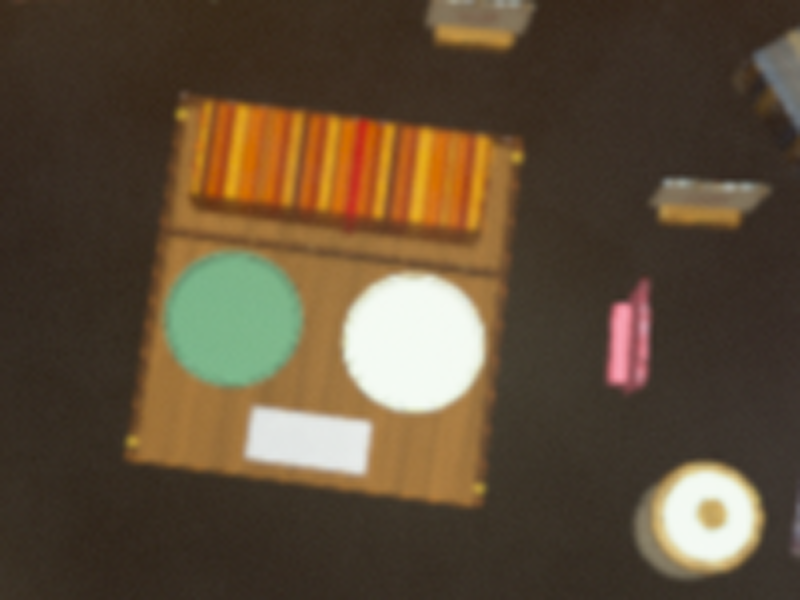

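The bar lies flat and straight inside the bay, (195–490, 100–235) in the crop. Next is the green canister's knob.

Request:
{"fn": "arm_command", "kwargs": {
  "slide": [
    [0.1, 0, 3.2],
    [0.1, -0.1, 6],
    [0.1, -0.1, 7.6],
    [0.1, -0.1, 8.9],
    [0.1, -0.1, 10]
  ],
  "spin": [0, 0, 0, 0, 0]
}}

```text
clock: 22.2
eef_pos: [0.4037, 0.2546, 0.0596]
tool_rot: [0.756, 0.655, -0.004, -0.002]
ft_force: [0.6, 0.2, 0.3]
grip_width: 0.0602
grasp_force: 0.0
```

Request:
{"fn": "arm_command", "kwargs": {
  "slide": [
    [0, 0, 0],
    [0, 0, 0],
    [0, 0, 0],
    [0, 0, 0],
    [0, 0, 0]
  ],
  "spin": [0, 0, 0, 0, 0],
  "jaw": 1
}}

```text
clock: 22.82
eef_pos: [0.4032, 0.2554, 0.0608]
tool_rot: [0.755, 0.655, -0.004, -0.002]
ft_force: [-2.2, 0.3, 6.0]
grip_width: 0.0148
grasp_force: 58.7
```

```bash
python3 plan.py "(404.7,254.8,150,81.8,20),(555.6,44.5,150,81.8,35),(555.6,44.5,100,81.8,20)"
```

```text
at [403.2 255.4  60.8] th 81.9 q [ 32.  20. -19.  52.   0. 130.] F [-2.2  0.3  6. ] w 14.8 gf 58.7 t 22.82
slide [[-0.01, 0.02, -1.79], [-0.03, 0.04, -3.57], [-0.04, 0.05, -5.36], [-0.05, 0.07, -7.14], [-0.07, 0.09, -8.93]] spin [0.0, 0.0, 0.0, 0.1, 0.1]
slide [[-2.33, 2.24, -0.01], [-4.66, 4.49, -0.02], [-6.99, 6.73, -0.02], [-9.33, 8.97, -0.03], [-11.66, 11.21, -0.04]] spin [-0.0, -0.0, -0.0, -0.0, -0.0]
slide [[-2.33, 2.25, -0.01], [-4.66, 4.49, -0.02], [-6.99, 6.73, -0.03], [-6.99, 6.75, 1.63], [-6.98, 6.76, 3.3]] spin [-0.0, -0.0, -0.0, -0.0, -0.0]
slide [[0.0, 0.01, 1.67], [0.0, 0.01, 1.67], [0.0, 0.01, 1.67], [0.0, 0.01, 1.67], [0.0, 0.01, 1.67]] spin [-0.0, -0.0, -0.0, -0.0, -0.0]
```

Request:
{"fn": "arm_command", "kwargs": {
  "slide": [
    [0, 0, -0.3],
    [0, 0, -0.7],
    [0, 0, -1.2],
    [0, 0, -1.8],
    [0, 0, -2.5]
  ],
  "spin": [0, 0, 0, 0, 0]
}}

```text
clock: 23.45
eef_pos: [0.4032, 0.255, 0.0854]
tool_rot: [0.756, 0.655, -0.005, -0.002]
ft_force: [1.0, -0.3, -2.3]
grip_width: 0.0149
grasp_force: 58.6
```

```bash
python3 - <<'E'
from h import *
c=camera("wrist");save(c,"pics/w3.png")
E
python3 st.py
```

```text
[[ 0.142  0.99  -0.008]
 [ 0.99  -0.142 -0.002]
 [-0.003 -0.007 -1.   ]] [0.4038 0.2555 0.0864] [ 3.2240e+01  1.8370e+01 -1.6560e+01  5.5500e+01  1.2000e-01  1.3038e+02] 23.5 th 81.86
```

View pics/w3.png

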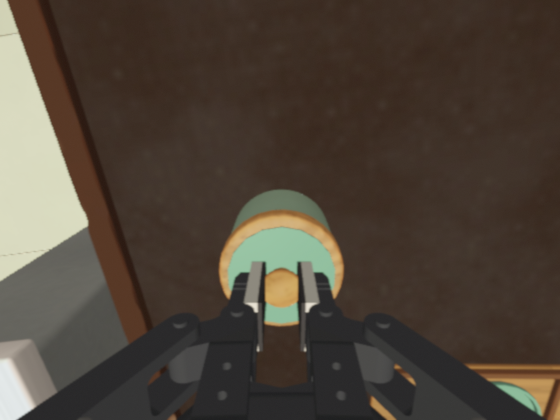

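The view shows the knob at (281,290), held centrally with the canister hanging upright. The force shows its weight. Carrying it to the green saucer.

Request:
{"fn": "arm_command", "kwargs": {
  "slide": [
    [0, 0, -1],
    [0, 0, -2.5],
    [-0.6, 0.6, -4],
    [-1.8, 1.8, -5.3],
    [-3.6, 3.5, -6]
  ],
  "spin": [0, 0, 0, 0, 0]
}}

```text
clock: 24.12
eef_pos: [0.4342, 0.2143, 0.1461]
tool_rot: [0.755, 0.655, -0.004, -0.002]
ft_force: [-0.6, -1.1, -3.3]
grip_width: 0.0149
grasp_force: 58.7
```

```bash
python3 plan.py "(555.6,45,145,81.8,33),(555.6,45,85,81.8,20)"
```

```text
at [434.2 214.3 146.1] th 81.9 q [ 26.  16. -11.  64.   0. 124.] F [-0.6 -1.1 -3.3] w 14.9 gf 58.7 t 24.12
slide [[-2.15, 2.06, 0.01], [-4.3, 4.11, 0.02], [-6.45, 6.17, 0.03], [-8.6, 8.23, 0.04], [-10.75, 10.29, 0.05]] spin [0.0, 0.0, 0.0, 0.1, 0.1]
slide [[-2.15, 2.06, 0.0], [-4.3, 4.12, 0.01], [-4.29, 4.13, 2.01], [-4.28, 4.15, 4.01], [-4.27, 4.16, 6.01]] spin [-0.0, 0.0, 0.0, 0.0, 0.0]
```

Request:
{"fn": "arm_command", "kwargs": {
  "slide": [
    [-2.2, 2.1, 0],
    [-4.4, 4.2, 0],
    [-6.7, 6.4, 0],
    [-8.8, 8.4, 0],
    [-10.8, 10.3, 0]
  ],
  "spin": [0, 0, 0, 0, 0]
}}

```text
clock: 24.75
eef_pos: [0.5207, 0.0914, 0.1448]
tool_rot: [0.756, 0.655, -0.004, -0.002]
ft_force: [0.6, 0.7, -1.7]
grip_width: 0.015
grasp_force: 58.7
```

Request:
{"fn": "arm_command", "kwargs": {
  "slide": [
    [-2.1, 2.1, 0],
    [-3.6, 3.5, 0],
    [-4.3, 4.2, 0.8],
    [-4.3, 4.2, 2.8],
    [-4.3, 4.2, 5]
  ],
  "spin": [0, 0, 0, 0, 0]
}}

```text
clock: 25.38
eef_pos: [0.5547, 0.0447, 0.0935]
tool_rot: [0.755, 0.655, -0.004, -0.002]
ft_force: [0.7, -0.6, -1.5]
grip_width: 0.0149
grasp_force: 58.7
```

```bash
python3 plan.py "(555.6,45,73,81.8,8)"
python3 - <<'E'
from h import *
c=camera("wrist");w=cloud(c);X,Y,Z=w[...,0],w[...,1],w[...,2]
hsv=cv2.cvtColor(c["pixels"],cv2.COLOR_RGB2HSV)
for nm,m in(("green",(hsv[...,0]>50)&(hsv[...,0]<95)&(hsv[...,1]>50)),("white",(hsv[...,1]<50)&(hsv[...,2]>180))):
    k=m&(Z<.02)&(Z>.0)&(abs(X-.547)<.1);P=(w[k][:,:2]*1000).astype(np.float32)
    if len(P)>50: print(nm,len(P),cv2.minEnclosingCircle(P),cv2.minAreaRect(P))
save(c,"pics/w4.png")
E
```

```text
at [554.7  44.7  93.5] th 81.9 q [  5.  26.  -4.  61.  -0. 103.] F [ 0.7 -0.6 -1.5] w 14.9 gf 58.7 t 25.38
slide [[0.02, 0.03, 0.68], [0.03, 0.07, 1.36], [0.05, 0.1, 2.05], [0.05, 0.1, 2.05], [0.05, 0.1, 2.05]] spin [0.0, 0.1, 0.1, 0.1, 0.1]
green 1622 ((556.2650756835938, 46.767791748046875), 43.87238693237305) ((558.3716430664062, 60.187015533447266), (57.93661880493164, 87.30754089355469), 81.12263488769531)
white 8657 ((546.803955078125, -10.196819305419922), 101.88006591796875) ((520.9190063476562, -2.1997833251953125), (202.59304809570312, 129.73492431640625), 73.4189224243164)
```

View pics/w4.png

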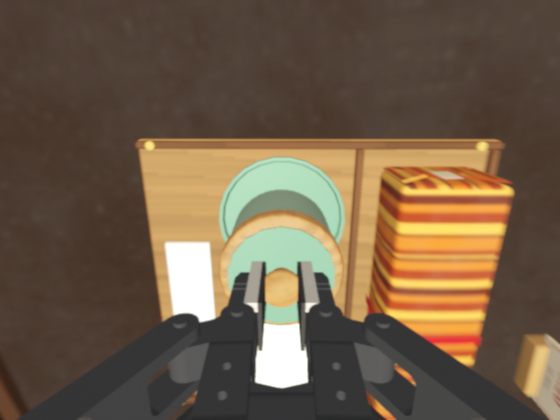

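The canister is above the green saucer (282,215), centred on it. Lowering.

Request:
{"fn": "arm_command", "kwargs": {
  "slide": [
    [0, 0.1, 0.8],
    [0, 0.1, 1.4],
    [0, 0.1, 1.8],
    [0, 0.1, 2],
    [0, 0.1, 2.1]
  ],
  "spin": [0, 0, 0, 0, 0]
}}

```text
clock: 26.05
eef_pos: [0.556, 0.0443, 0.0735]
tool_rot: [0.755, 0.655, -0.004, -0.002]
ft_force: [-0.1, -0.0, -2.8]
grip_width: 0.0147
grasp_force: 58.8
```

Request:
{"fn": "arm_command", "kwargs": {
  "slide": [
    [0, 0, 0.1],
    [0, 0, 0.2],
    [0, 0, 0.2],
    [0, 0, 0.2],
    [0, 0, 0.2]
  ],
  "spin": [0, 0, 0, 0, 0]
}}

```text
clock: 26.68
eef_pos: [0.5558, 0.0443, 0.0714]
tool_rot: [0.756, 0.655, -0.004, -0.002]
ft_force: [-0.5, 1.2, -2.2]
grip_width: 0.0147
grasp_force: 58.8
```

Request:
{"fn": "arm_command", "kwargs": {
  "slide": [
    [0, 0, 0.1],
    [0, 0, 0.2],
    [0, 0, 0.2],
    [0, 0, 0.2],
    [0, 0, 0.2]
  ],
  "spin": [0, 0, 0, 0, 0]
}}

```text
clock: 27.3
eef_pos: [0.5559, 0.0443, 0.0699]
tool_rot: [0.756, 0.655, -0.004, -0.002]
ft_force: [-2.8, 0.3, 5.9]
grip_width: 0.015
grasp_force: 59.5
```

Request:
{"fn": "arm_command", "kwargs": {
  "slide": [
    [0, 0, 0],
    [0, 0, 0],
    [0, 0, 0],
    [0, 0, 0],
    [0, 0, 0]
  ],
  "spin": [0, 0, 0, 0, 0],
  "jaw": 5
}}

```text
clock: 27.92
eef_pos: [0.5558, 0.0443, 0.0692]
tool_rot: [0.756, 0.655, -0.004, -0.002]
ft_force: [0.4, -0.3, 0.4]
grip_width: 0.05
grasp_force: 0.0
```

Request:
{"fn": "arm_command", "kwargs": {
  "slide": [
    [0, 0, -1],
    [0, 0, -3],
    [0, 0, -5.5],
    [0, 0, -8],
    [0, 0, -10]
  ],
  "spin": [0, 0, 0, 0, 0],
  "jaw": 6
}}

```text
clock: 28.55
eef_pos: [0.5571, 0.0447, 0.1713]
tool_rot: [0.756, 0.655, -0.004, -0.001]
ft_force: [0.5, -0.5, -0.0]
grip_width: 0.0601
grasp_force: 0.0
```

```bash
python3 plan.py "(417.5,-247.5,165,81.8),(417.5,-247.5,70.8,81.8,22)"
```

```text
at [557.1  44.7 171.3] th 81.9 q [  5.  23.   4.  71.  -0. 103.] F [ 0.5 -0.5 -0. ] w 60.1 gf 0.0 t 28.55
slide [[-4.41, -1.38, 0.12], [-8.83, -2.77, 0.23], [-13.24, -4.15, 0.35], [-17.66, -5.53, 0.47], [-22.07, -6.91, 0.58]] spin [0.0, 0.0, 0.0, 0.0, 0.0]
slide [[-4.41, -1.39, 0.12], [-8.83, -2.77, 0.24], [-8.82, -2.76, 2.12], [-8.81, -2.75, 4.0], [-8.81, -2.73, 5.89]] spin [0.1, 0.1, 0.1, 0.1, 0.1]
slide [[0.01, 0.01, 1.88], [0.02, 0.02, 3.77], [0.02, 0.02, 3.77], [0.02, 0.02, 3.77], [0.02, 0.02, 3.77]] spin [-0.0, -0.0, -0.0, -0.0, -0.0]
```

Request:
{"fn": "arm_command", "kwargs": {
  "slide": [
    [-4.4, -1.4, 0.1],
    [-8.8, -2.8, 0.2],
    [-13.2, -4.1, 0.3],
    [-17.7, -5.5, 0.5],
    [-22.1, -6.9, 0.6]
  ],
  "spin": [0, 0, 0, 0, 0]
}}

```text
clock: 29.18
eef_pos: [0.4565, -0.1658, 0.1657]
tool_rot: [0.755, 0.655, -0.004, -0.001]
ft_force: [0.4, 0.4, 0.2]
grip_width: 0.0598
grasp_force: 0.0
```

Request:
{"fn": "arm_command", "kwargs": {
  "slide": [
    [-4.4, -1.4, 0.1],
    [-8.8, -2.8, 0.2],
    [-8.8, -2.8, 0.2],
    [-8.8, -2.8, 2],
    [-8.8, -2.8, 4]
  ],
  "spin": [0, 0, 0, 0, 0]
}}

```text
clock: 29.8
eef_pos: [0.4174, -0.2474, 0.126]
tool_rot: [0.755, 0.655, -0.004, -0.001]
ft_force: [-0.1, 0.6, -0.9]
grip_width: 0.06
grasp_force: 0.0
```

```bash
python3 - <<'E'
from h import *
c=camera("top");w=cloud(c)
for n,x,y,z in(("cg",.556,.0445,.055),("cw",.4172,-.2475,.055)):
    m=(np.hypot(w[...,0]-x,w[...,1]-y)<.045)&(w[...,2]>z)&(w[...,2]<.1);P=(w[m][:,:2]*1000).astype(np.float32);print(n,len(P),cv2.minEnclosingCircle(P),np.median(w[m][:,2]))
c=camera("wrist");w=cloud(c)
m=(np.hypot(w[...,0]-.4172,w[...,1]+.2475)<.045)&(w[...,2]>.062)&(w[...,2]<.0875);P=(w[m][:,:2]*1000).astype(np.float32);print(len(P),cv2.minEnclosingCircle(P),np.median(w[m][:,2]));k=m&(w[...,2]>.075);P=(w[k][:,:2]*1000).astype(np.float32);print("knob",cv2.minEnclosingCircle(P))
E
python3 plan.py "(417.5,-247.5,70.8,81.8,15)"
```

```text
cg 489 ((556.8900146484375, 44.02534866333008), 32.24708938598633) 0.06724357295957872
cw 382 ((417.6199035644531, -245.34158325195312), 33.9356803894043) 0.0679073713309096
7569 ((417.5721130371094, -248.30711364746094), 33.92972183227539) 0.06817859814839805
knob ((417.5907287597656, -248.3480224609375), 9.917792320251465)
at [ 415.5 -246.1  124.1] th 81.9 q [-30.  17. -13.  61.  -0.  68.] F [-0.7  0.8  0.4] w 59.9 gf 0.0 t 29.9
slide [[-0.02, 0.07, 1.33], [-0.05, 0.14, 2.66], [-0.07, 0.21, 3.99], [-0.1, 0.28, 5.32], [-0.1, 0.28, 5.32]] spin [0.0, 0.1, 0.1, 0.1, 0.1]
```

The green canister stands on the saucer centre to within about 1 mm. Gripping the white knob now.

Request:
{"fn": "arm_command", "kwargs": {
  "slide": [
    [-0.1, 0, 1.5],
    [-0.1, 0.1, 3],
    [-0.1, 0.1, 4.2],
    [-0.1, 0.1, 5],
    [-0.1, 0.1, 5.5]
  ],
  "spin": [0, 0, 0, 0, 0]
}}

```text
clock: 30.52
eef_pos: [0.4166, -0.2489, 0.0698]
tool_rot: [0.756, 0.655, -0.005, -0.002]
ft_force: [0.3, -0.5, 0.7]
grip_width: 0.06
grasp_force: 0.0
```

Request:
{"fn": "arm_command", "kwargs": {
  "slide": [
    [0, 0, 0],
    [0, 0, 0],
    [0, 0, 0],
    [0, 0, 0],
    [0, 0, 0]
  ],
  "spin": [0, 0, 0, 0, 0],
  "jaw": 1
}}

```text
clock: 31.15
eef_pos: [0.4169, -0.2492, 0.071]
tool_rot: [0.756, 0.655, -0.004, -0.001]
ft_force: [-2.7, 0.8, 6.2]
grip_width: 0.0151
grasp_force: 58.7
```

Request:
{"fn": "arm_command", "kwargs": {
  "slide": [
    [0, 0, -0.3],
    [0, 0, -0.7],
    [0, 0, -1.2],
    [0, 0, -1.8],
    [0, 0, -2.5]
  ],
  "spin": [0, 0, 0, 0, 0]
}}

```text
clock: 31.78
eef_pos: [0.4171, -0.2489, 0.0958]
tool_rot: [0.756, 0.655, -0.004, -0.002]
ft_force: [-1.0, 0.0, -2.1]
grip_width: 0.0151
grasp_force: 58.6
```

```bash
python3 plan.py "(417.5,-247.5,165,81.8,20),(539,-74.5,165,81.8,35),(539,-74.5,100,81.8,20)"
```

```text
at [ 417.1 -248.9   95.8] th 81.9 q [-31.  18. -15.  57.  -0.  68.] F [-1.   0.  -2.1] w 15.1 gf 58.6 t 31.77
slide [[0.03, -0.01, -1.73], [0.06, -0.02, -3.46], [0.09, -0.03, -5.19], [0.11, -0.04, -6.92], [2.81, 1.33, -6.94]] spin [0.0, 0.0, 0.0, 0.1, 0.1]
slide [[2.69, 1.37, -0.02], [5.38, 2.73, -0.05], [8.08, 4.09, -0.07], [10.77, 5.46, -0.09], [13.47, 6.82, -0.12]] spin [-0.0, -0.0, -0.0, -0.0, -0.0]
slide [[2.69, 1.36, -0.02], [2.7, 1.38, 1.61], [2.71, 1.39, 3.23], [2.71, 1.4, 4.86], [2.72, 1.42, 6.48]] spin [-0.0, -0.0, -0.0, -0.0, -0.0]
```

Request:
{"fn": "arm_command", "kwargs": {
  "slide": [
    [0, 0, -1.7],
    [0, 0, -3.5],
    [0.1, 0, -5.2],
    [0.6, 0.3, -6.5],
    [2.8, 1.3, -7]
  ],
  "spin": [0, 0, 0, 0, 0]
}}

```text
clock: 32.4
eef_pos: [0.435, -0.2233, 0.1665]
tool_rot: [0.756, 0.654, -0.004, -0.001]
ft_force: [0.6, 1.0, -3.0]
grip_width: 0.015
grasp_force: 58.7
```

Request:
{"fn": "arm_command", "kwargs": {
  "slide": [
    [2.7, 1.4, 0],
    [5.4, 2.7, 0],
    [8.1, 4.1, 0],
    [10.8, 5.5, 0],
    [13.5, 6.8, 0]
  ],
  "spin": [0, 0, 0, 0, 0]
}}

```text
clock: 33.02
eef_pos: [0.5216, -0.0976, 0.1642]
tool_rot: [0.755, 0.655, -0.004, -0.002]
ft_force: [-0.1, -0.1, -2.0]
grip_width: 0.0152
grasp_force: 58.7
```

Request:
{"fn": "arm_command", "kwargs": {
  "slide": [
    [1.8, 0.9, 0],
    [2.7, 1.4, 0.8],
    [2.7, 1.4, 2.5],
    [2.7, 1.4, 4.2],
    [2.7, 1.4, 5.8]
  ],
  "spin": [0, 0, 0, 0, 0]
}}

```text
clock: 33.65
eef_pos: [0.5374, -0.0747, 0.1046]
tool_rot: [0.756, 0.655, -0.005, -0.002]
ft_force: [0.2, 0.7, -2.0]
grip_width: 0.0151
grasp_force: 58.7
```

```bash
python3 plan.py "(538.8,-75,82,81.8,8)"
```

```text
at [537.4 -74.7 104.6] th 81.8 q [-8. 24. -5. 62. -0. 90.] F [ 0.2  0.7 -2. ] w 15.1 gf 58.7 t 33.65
slide [[0.0, 0.05, 0.75], [0.0, 0.11, 1.51], [0.01, 0.16, 2.26], [0.01, 0.16, 2.26], [0.01, 0.16, 2.26]] spin [0.0, 0.0, 0.0, 0.0, 0.0]
```

Request:
{"fn": "arm_command", "kwargs": {
  "slide": [
    [0, 0.1, 0.8],
    [0, 0.1, 1.4],
    [0, 0.1, 1.8],
    [0, 0.1, 2],
    [0, 0.1, 2.2]
  ],
  "spin": [0, 0, 0, 0, 0]
}}

```text
clock: 34.28
eef_pos: [0.5392, -0.0745, 0.0841]
tool_rot: [0.756, 0.655, -0.004, -0.001]
ft_force: [-0.3, 0.2, -2.7]
grip_width: 0.0147
grasp_force: 58.7
```

Request:
{"fn": "arm_command", "kwargs": {
  "slide": [
    [0, 0, 0.1],
    [0, 0, 0.2],
    [0, 0, 0.3],
    [0, 0, 0.3],
    [0, 0, 0.3]
  ],
  "spin": [0, 0, 0, 0, 0]
}}

```text
clock: 34.9
eef_pos: [0.5389, -0.0745, 0.0808]
tool_rot: [0.756, 0.655, -0.004, -0.002]
ft_force: [-0.1, 0.2, -2.0]
grip_width: 0.0152
grasp_force: 58.7
```

Request:
{"fn": "arm_command", "kwargs": {
  "slide": [
    [0, 0, 0.1],
    [0, 0, 0.1],
    [0, 0, 0.1],
    [0, 0, 0.1],
    [0, 0, 0.1]
  ],
  "spin": [0, 0, 0, 0, 0]
}}

```text
clock: 35.52
eef_pos: [0.539, -0.0745, 0.0801]
tool_rot: [0.756, 0.655, -0.004, -0.002]
ft_force: [-0.6, 0.5, 3.4]
grip_width: 0.0155
grasp_force: 59.1
```

Request:
{"fn": "arm_command", "kwargs": {
  "slide": [
    [0, 0, 0],
    [0, 0, 0],
    [0, 0, 0],
    [0, 0, 0],
    [0, 0, 0]
  ],
  "spin": [0, 0, 0, 0, 0],
  "jaw": 5
}}

```text
clock: 36.15
eef_pos: [0.5389, -0.0745, 0.0798]
tool_rot: [0.756, 0.655, -0.004, -0.002]
ft_force: [-0.1, -0.4, -0.1]
grip_width: 0.0501
grasp_force: 0.0
```

Request:
{"fn": "arm_command", "kwargs": {
  "slide": [
    [0, 0, -1],
    [0, 0, -3],
    [0, 0, -5],
    [0, 0, -7],
    [0, 0, -9]
  ],
  "spin": [0, 0, 0, 0, 0]
}}

```text
clock: 36.78
eef_pos: [0.5398, -0.0742, 0.1713]
tool_rot: [0.756, 0.655, -0.004, -0.001]
ft_force: [0.1, 0.4, 0.9]
grip_width: 0.0499
grasp_force: 0.0
```

```bash
python3 plan.py "(628,-266,170,86)"
```

```text
at [539.8 -74.2 171.3] th 81.9 q [-8. 21.  1. 71. -0. 90.] F [0.1 0.4 0.9] w 49.9 gf 0.0 t 36.77
slide [[-3.55, 2.29, 0.02], [-7.09, 4.58, 0.05], [-10.64, 6.87, 0.07], [-14.19, 9.16, 0.1], [-17.73, 11.45, 0.12]] spin [-0.8, -1.7, -2.5, -3.3, -4.1]
```

Request:
{"fn": "arm_command", "kwargs": {
  "slide": [
    [-3.5, 2.3, 0],
    [-7.1, 4.6, 0],
    [-10.6, 6.9, 0.1],
    [-14.2, 9.2, 0.1],
    [-17.7, 11.4, 0.1]
  ],
  "spin": [-1, -2, -3, -4, -4]
}}

```text
clock: 37.4
eef_pos: [0.628, -0.2669, 0.1694]
tool_rot: [0.732, 0.681, -0.004, -0.002]
ft_force: [0.6, 0.7, -0.2]
grip_width: 0.0502
grasp_force: 0.0
```

Request:
{"fn": "arm_command", "kwargs": {
  "slide": [
    [0, 0, 0],
    [0, 0, 0],
    [0, 0, 0],
    [0, 0, 0],
    [0, 0, 0]
  ],
  "spin": [0, 0, 0, 0, 0]
}}

```text
clock: 38.02
eef_pos: [0.6275, -0.2648, 0.1691]
tool_rot: [0.732, 0.681, -0.004, -0.002]
ft_force: [-0.0, 0.4, -1.1]
grip_width: 0.0497
grasp_force: 0.0
```

```bash
python3 plan.py "(628,-266,60,86)"
python3 - <<'E'
from h import *
c=camera("wrist");w=cloud(c);save(c,"pics/w5.png");X,Y,Z=w[...,0],w[...,1],w[...,2]
n=(abs(X-.627)<.03)&(abs(Y+.266)<.05)
for a,b in((.006,.0175),(.012,.0175),(.03,.07),(.05,.07)):
    m=n&(Z>a)&(Z<b);P=(w[m][:,:2]*1000).astype(np.float32);print(a,b,len(P),cv2.minAreaRect(P))
c=camera("top");w=cloud(c);hsv=cv2.cvtColor(c["pixels"],cv2.COLOR_RGB2HSV)
for nm,x,y in(("cg",.556,.0445),("cw",.5388,-.0745)):
    m=(np.hypot(w[...,0]-x,w[...,1]-y)<.045)&(w[...,2]>.06)&(w[...,2]<.1);P=(w[m][:,:2]*1000).astype(np.float32)
    if len(P)>5: print(nm,len(P),cv2.minEnclosingCircle(P),np.median(w[m][:,2]))
E
```

```text
at [ 627.5 -264.8  169.1] th 85.9 q [-23.  37.  27.  80.  -0.  71.] F [-0.   0.4 -1.1] w 49.7 gf 0.0 t 38.02
slide [[-0.02, 0.05, 3.64], [-0.05, 0.1, 7.27], [-0.07, 0.15, 10.91], [-0.07, 0.15, 10.91], [-0.07, 0.15, 10.91]] spin [-0.0, -0.1, -0.1, -0.1, -0.1]
0.006 0.0175 1163 ((630.411865234375, -263.5818786621094), (58.958003997802734, 21.45831298828125), 86.51165008544922)
0.012 0.0175 1126 ((630.385986328125, -263.5682678222656), (58.9288444519043, 21.339426040649414), 86.74150085449219)
0.03 0.07 170 ((630.1297607421875, -266.4457092285156), (65.34713745117188, 0.8513695597648621), 86.11438751220703)
0.05 0.07 162 ((630.1359252929688, -266.4461364746094), (65.34712982177734, 0.8314489722251892), 86.12094116210938)
cg 482 ((556.5396118164062, 44.270362854003906), 31.968530654907227) 0.06752549957565991
cw 575 ((539.2286376953125, -72.77361297607422), 33.81536865234375) 0.07689897406459234
```

View pics/w5.png

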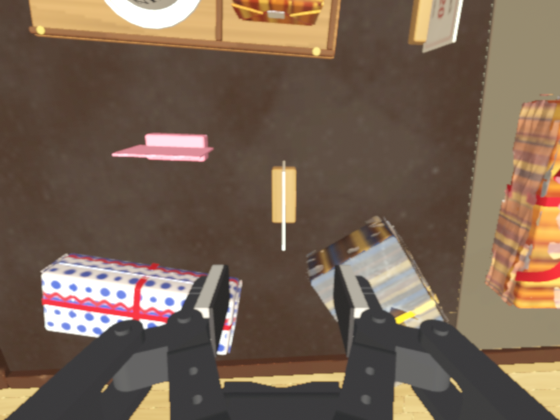

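The view shows the oak stand at (284,195) with its card centred on it, at (630.2, −266.4) mm and heading 86.3°. I'll check that the grey gift is clear of the gripper.

```bash
python3 - <<'E'
import numpy as np
w=np.load("top0.npz")["w"].reshape(-1,3)
d=w-[.630,-.266,0]
for z in(.01,.03,.06):
    m=(abs(d[:,0])<.15)&(abs(d[:,1])<.15)&(w[:,2]>z)&~((abs(d[:,0])<.02)&(abs(d[:,1])<.045))
    i=np.argsort(np.maximum(abs(d[m,0])/.06,abs(d[m,1])/.045))[:3];print(z,w[m][i].round(3).tolist())
E
python3 plan.py "(630.2,-266,60,86.3,40),(630.2,-266,3,86.3,20)"
```

```text
0.01 [[0.689, -0.312, 0.043], [0.692, -0.31, 0.019], [0.687, -0.312, 0.041]]
0.03 [[0.689, -0.312, 0.043], [0.687, -0.312, 0.041], [0.69, -0.312, 0.031]]
0.06 [[0.566, -0.216, 0.063], [0.561, -0.216, 0.061], [0.558, -0.215, 0.063]]
at [ 627.5 -265.1  168.9] th 85.9 q [-23.  37.  27.  80.  -0.  71.] F [ 0.4 -1.  -0.6] w 49.7 gf 0.0 t 38.12
slide [[-0.01, 0.12, 3.63], [-0.02, 0.25, 7.26], [-0.02, 0.37, 10.89], [-0.02, 0.39, 12.79], [-0.01, 0.4, 14.69]] spin [-0.1, -0.3, -0.4, -0.4, -0.4]
slide [[0.01, 0.02, 1.9], [0.01, 0.02, 1.9], [0.01, 0.02, 1.9], [0.01, 0.02, 1.9], [0.01, 0.02, 1.9]] spin [-0.0, -0.0, -0.0, -0.0, -0.0]
```

Request:
{"fn": "arm_command", "kwargs": {
  "slide": [
    [0, 0.1, 3.5],
    [0, 0.2, 7],
    [0, 0.3, 10],
    [0, 0.3, 12.5],
    [0, 0.3, 14.5]
  ],
  "spin": [-0.4, -0.4, -0.4, -0.4, -0.4]
}}

```text
clock: 38.75
eef_pos: [0.6286, -0.2659, 0.0222]
tool_rot: [0.73, 0.684, -0.005, -0.003]
ft_force: [0.3, 0.2, -0.8]
grip_width: 0.0501
grasp_force: 0.0
```

Request:
{"fn": "arm_command", "kwargs": {
  "slide": [
    [0, 0, 0.8],
    [0, 0, 1.5],
    [0, 0, 2],
    [0, 0, 2],
    [0, 0, 2]
  ],
  "spin": [0, 0, 0, 0, 0]
}}

```text
clock: 39.38
eef_pos: [0.6294, -0.2664, 0.0042]
tool_rot: [0.73, 0.684, -0.004, -0.001]
ft_force: [0.1, -0.1, 0.2]
grip_width: 0.0498
grasp_force: 0.0
```

Request:
{"fn": "arm_command", "kwargs": {
  "slide": [
    [0, 0, 0],
    [0, 0, 0],
    [0, 0, 0],
    [0, 0, 0],
    [0, 0, 0]
  ],
  "spin": [0, 0, 0, 0, 0],
  "jaw": 1.5
}}

```text
clock: 40.0
eef_pos: [0.6294, -0.2665, 0.0043]
tool_rot: [0.73, 0.684, -0.004, -0.001]
ft_force: [-0.0, -0.1, 5.3]
grip_width: 0.0201
grasp_force: 62.0
```

```bash
python3 plan.py "(630.2,-266,110,86.3,22),(474.7,-4.2,110,81.7,35),(474.7,-4.2,30,81.7,20)"
```

```text
at [ 629.4 -266.5    4.3] th 86.3 q [-23.  44.  14.  61.  -0.  71.] F [-0.  -0.1  5.3] w 20.1 gf 62.0 t 40.0
slide [[0.0, -0.0, -2.11], [0.0, -0.0, -4.23], [0.01, -0.0, -6.34], [0.01, -0.01, -8.46], [0.01, -0.01, -10.57]] spin [-0.0, -0.0, -0.0, -0.0, -0.0]
slide [[2.79, -1.91, 0.0], [5.58, -3.83, 0.01], [8.37, -5.74, 0.01], [11.16, -7.65, 0.01], [13.95, -9.57, 0.02]] spin [0.5, 1.0, 1.5, 2.0, 2.5]
slide [[2.7, -2.03, -0.0], [5.41, -4.07, 0.0], [8.11, -6.1, 0.0], [10.81, -8.13, 0.01], [10.82, -8.12, 2.01]] spin [0.5, 1.0, 1.5, 2.1, 2.1]
slide [[0.01, 0.02, 2.0], [0.02, 0.03, 4.0], [0.03, 0.04, 6.0], [0.03, 0.04, 6.0], [0.03, 0.04, 6.0]] spin [-0.0, -0.0, -0.0, -0.0, -0.0]
```

Request:
{"fn": "arm_command", "kwargs": {
  "slide": [
    [0, 0, -1.5],
    [0, 0, -4],
    [0, 0, -7],
    [0, 0, -10.5],
    [0, 0, -13.5]
  ],
  "spin": [0, 0, 0, 0, 0]
}}

```text
clock: 40.62
eef_pos: [0.6301, -0.2658, 0.1403]
tool_rot: [0.73, 0.684, -0.004, -0.002]
ft_force: [0.4, 0.7, 0.2]
grip_width: 0.0204
grasp_force: 61.4
```

Request:
{"fn": "arm_command", "kwargs": {
  "slide": [
    [2.8, -1.9, 0],
    [5.6, -3.8, 0],
    [8.4, -5.7, 0],
    [11.2, -7.7, 0],
    [14, -9.6, 0]
  ],
  "spin": [0.5, 1, 1.5, 2, 2.5]
}}

```text
clock: 41.25
eef_pos: [0.5425, -0.1189, 0.1392]
tool_rot: [0.745, 0.667, -0.004, -0.002]
ft_force: [0.4, -0.4, -0.5]
grip_width: 0.0204
grasp_force: 61.4
```

Request:
{"fn": "arm_command", "kwargs": {
  "slide": [
    [2.7, -2, 0],
    [5.4, -4.1, 0],
    [8.1, -6.1, 0],
    [10, -7.5, 0],
    [10.8, -8.1, 0]
  ],
  "spin": [0.5, 1, 1.5, 2.1, 2.1]
}}

```text
clock: 41.88
eef_pos: [0.474, -0.0028, 0.1395]
tool_rot: [0.756, 0.654, -0.005, -0.002]
ft_force: [0.2, 0.0, 0.1]
grip_width: 0.0201
grasp_force: 61.4
```

```bash
python3 - <<'E'
from h import *
c=camera("wrist");w=cloud(c);X,Y,Z=w[...,0],w[...,1],w[...,2];save(c,"pics/w6.png")
hsv=cv2.cvtColor(c["pixels"],cv2.COLOR_RGB2HSV)
m=((hsv[...,1]<60)&(hsv[...,2]>170)&(Z<.012)&(Z>0)&(abs(X-.475)<.05)&(abs(Y)<.06)).astype(np.uint8)
P=(w[m>0][:,:2]*1000).astype(np.float32);print(len(P),cv2.minAreaRect(P) if len(P) else 0)
m=(abs(X-.475)<.03)&(abs(Y+.004)<.05)&(Z>.12);P=(w[m][:,:2]*1000).astype(np.float32)
m2=m&(Z>.137)&(Z<.155);
for k in(m,m2):
  P=(w[k][:,:2]*1000).astype(np.float32);print("held",len(P),cv2.minAreaRect(P) if len(P)>4 else 0)
E
python3 plan.py "(474.7,-4.2,30,81.7,30)"
```

```text
3867 ((489.8902587890625, -0.001590728759765625), (70.17182922363281, 119.90226745605469), 0.00275912182405591)
held 24078 ((474.73590087890625, -2.747173309326172), (58.661930084228516, 56.615421295166016), 21.87830352783203)
held 4902 ((476.0909729003906, -3.1072959899902344), (53.141319274902344, 47.23483657836914), 45.240962982177734)
at [473.7  -2.4 139.5] th 81.8 q [ -0.  15. -13.  63.  -0.  98.] F [-1.6  0.4 -0.3] w 20.3 gf 61.4 t 41.92
slide [[-0.03, 0.05, 2.74], [-0.06, 0.11, 5.47], [-0.09, 0.16, 8.21], [-0.12, 0.22, 10.95], [-0.12, 0.22, 10.95]] spin [0.0, 0.0, 0.0, 0.1, 0.1]
```

View pics/w6.png

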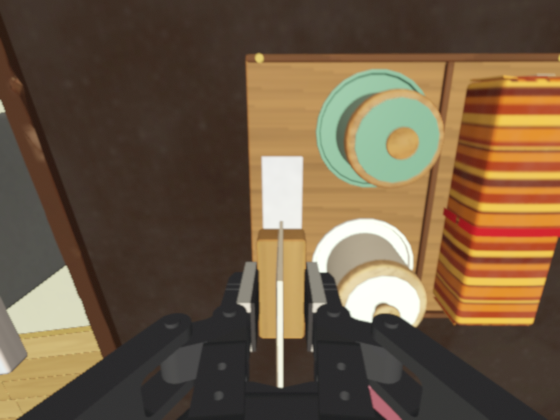

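The stand is held square at (281,280), and the inlay shows at (282,190). I'll cross-check the inlay position from this view.

```bash
python3 - <<'E'
from h import *
c=camera("wrist");w=cloud(c)
hsv=cv2.cvtColor(c["pixels"],cv2.COLOR_RGB2HSV)
m=((hsv[...,1]<60)&(hsv[...,2]>170)).astype(np.uint8);n,L,S,C=cv2.connectedComponentsWithStats(m,connectivity=4)
i=L[180,282];k=(L==i);k[226:]=False;P=(w[k][:,:2]*1000).astype(np.float32);r=cv2.minAreaRect(P);print(S[i],r,cv2.boxPoints(r))
b=cv2.boxPoints(r);a=np.radians(81.75);u=np.array([np.cos(a),np.sin(a)]);tip=b[np.argsort(b@u)[-2:]].mean(0);print("centre",tip-39*u)
E
python3 plan.py "(474.7,-4.2,30,81.7,30)"
```

```text
[ 262  158   42  230 3671] ((477.1702880859375, 4.270347595214844), (60.74241638183594, 34.3376579284668), 81.6003646850586) [[455.7491   -23.267109]
 [489.7184   -28.283043]
 [498.59146   31.807804]
 [464.62216   36.82374 ]]
centre [476.01059927  -4.28063108]
at [474.5  -3.3 139.5] th 81.7 q [ -0.  15. -12.  63.  -0.  98.] F [ 0.2 -0.3 -0.2] w 20.1 gf 61.4 t 41.98
slide [[-0.01, 0.03, 2.74], [-0.02, 0.06, 5.47], [-0.03, 0.09, 8.21], [-0.04, 0.12, 10.95], [-0.04, 0.12, 10.95]] spin [0.0, 0.0, 0.0, 0.0, 0.0]
```

Request:
{"fn": "arm_command", "kwargs": {
  "slide": [
    [0, 0, 3],
    [0, 0.1, 6],
    [-0.1, 0.2, 9],
    [-0.1, 0.2, 11],
    [-0.1, 0.2, 12]
  ],
  "spin": [0, 0, 0, 0, 0]
}}

```text
clock: 42.6
eef_pos: [0.4753, -0.0062, 0.018]
tool_rot: [0.757, 0.653, -0.005, -0.002]
ft_force: [-0.5, -0.6, -0.6]
grip_width: 0.0205
grasp_force: 61.4
```

Request:
{"fn": "arm_command", "kwargs": {
  "slide": [
    [0, 0, 0.2],
    [0, 0, 0.4],
    [0, 0, 0.6],
    [0, 0, 0.7],
    [0, 0, 0.7]
  ],
  "spin": [0, 0, 0, 0, 0]
}}

```text
clock: 43.22
eef_pos: [0.4755, -0.0053, 0.0123]
tool_rot: [0.757, 0.654, -0.004, -0.002]
ft_force: [0.4, -0.6, -0.3]
grip_width: 0.0203
grasp_force: 61.4
```

Request:
{"fn": "arm_command", "kwargs": {
  "slide": [
    [0, 0, 0.1],
    [0.1, 0, 0.2],
    [0.1, 0, 0.2],
    [0.1, 0, 0.2],
    [0.1, 0, 0.2]
  ],
  "spin": [0, 0, 0, 0, 0]
}}

```text
clock: 43.85
eef_pos: [0.4756, -0.0044, 0.0102]
tool_rot: [0.757, 0.654, -0.004, -0.002]
ft_force: [-0.9, 1.3, 1.0]
grip_width: 0.0203
grasp_force: 61.6
```

Request:
{"fn": "arm_command", "kwargs": {
  "slide": [
    [0, 0, 0],
    [0, 0, 0],
    [0, 0, 0],
    [0, 0, 0],
    [0, 0, 0]
  ],
  "spin": [0, 0, 0, 0, 0],
  "jaw": 4.5
}}

```text
clock: 44.48
eef_pos: [0.4755, -0.0044, 0.0101]
tool_rot: [0.757, 0.654, -0.004, -0.002]
ft_force: [-0.2, 0.1, 0.8]
grip_width: 0.0448
grasp_force: 0.0
```

Request:
{"fn": "arm_command", "kwargs": {
  "slide": [
    [0, 0, -1],
    [0, 0, -3],
    [0, 0, -6],
    [0, 0, -10],
    [0, 0, -14]
  ],
  "spin": [0, 0, 0, 0, 0]
}}

```text
clock: 45.1
eef_pos: [0.4767, -0.004, 0.152]
tool_rot: [0.757, 0.654, -0.004, -0.002]
ft_force: [1.4, -0.1, -0.2]
grip_width: 0.0449
grasp_force: 0.0
```

Request:
{"fn": "arm_command", "kwargs": {
  "slide": [
    [-4, 0, -1],
    [-8, 0, -2],
    [-12, 0, -3],
    [-17, 0, -4],
    [-22, 0, -4]
  ],
  "spin": [0, 0, 0, 0, 0]
}}

```text
clock: 45.72
eef_pos: [0.4456, -0.2232, 0.193]
tool_rot: [0.757, 0.654, -0.004, -0.0]
ft_force: [-0.1, 0.3, -0.3]
grip_width: 0.0452
grasp_force: 0.0
```

Request:
{"fn": "arm_command", "kwargs": {
  "slide": [
    [0, 0, 0],
    [0, 0, 0],
    [0, 0, 0],
    [0, 0, 0],
    [0, 0, 0]
  ],
  "spin": [0, 0, 0, 0, 0]
}}

```text
clock: 46.35
eef_pos: [0.4454, -0.2208, 0.1911]
tool_rot: [0.756, 0.654, -0.004, -0.002]
ft_force: [-0.4, 0.4, 0.7]
grip_width: 0.0454
grasp_force: 0.0
```

Run:
```python
from h import *
c=camera("top");w=cloud(c);X,Y,Z=w[...,0],w[...,1],w[...,2];hsv=cv2.cvtColor(c["pixels"],cv2.COLOR_RGB2HSV)
a=np.radians(-8.25);t=np.array([.572,-.018]);U=((X-t[0])*np.cos(a)+(Y-t[1])*np.sin(a))*1000;V=(-(X-t[0])*np.sin(a)+(Y-t[1])*np.cos(a))*1000
def r(m,l):
    P=np.stack([U[m],V[m]],1).astype(np.float32);print(l,len(P),cv2.minAreaRect(P) if len(P)>4 else 0,np.median(Z[m]))
r((abs(U-75)<60)&(abs(V)<115)&(Z>.05)&(Z<.075),"bar top")
b=(abs(U-75)<25)&(abs(V)<85)&(Z>.05)&(Z<.065);print("plane",np.linalg.lstsq(np.c_[U[b],V[b],np.ones(b.sum())],Z[b]*1000,rcond=None)[0])
r((abs(U+25)<45)&(abs(V-60)<40)&(Z>.06)&(Z<.1),"cg");r((abs(U+25)<45)&(abs(V+60)<40)&(Z>.07)&(Z<.1),"cw")
r((abs(U+98)<30)&(abs(V)<45)&(Z>.035)&(Z<.08),"card");r((abs(U+98)<30)&(abs(V)<45)&(Z>.017)&(Z<.026),"block")
k=(abs(U+98)<30)&(abs(V)<45)&(hsv[...,1]<60)&(hsv[...,2]>170)&(Z<.012);r(k,"inlay")
cv2.imwrite("pics/t4c.png",cv2.resize(c["pixels"][130:280,210:410,::-1],None,fx=4,fy=4,interpolation=cv2.INTER_CUBIC))
```

```text
bar top 1722 ((76.41326904296875, 3.07049560546875), (188.50331115722656, 65.26569366455078), 89.85877227783203) 0.05650279196767334
plane [-2.12502750e-03  1.51676696e-03  5.70165811e+01]
cg 484 ((-23.96424102783203, 59.03395080566406), (61.4024658203125, 62.68940353393555), 22.885175704956055) 0.06712738302026461
cw 564 ((-25.194711685180664, -59.209388732910156), (65.64090728759766, 66.15758514404297), 52.88435745239258) 0.07697503312843024
card 75 ((-96.20014190673828, 0.682464599609375), (2.838897466659546, 64.3426513671875), 0.7598451375961304) 0.06005680373969249
block 100 ((-95.54989624023438, 3.7953052520751953), (22.235570907592773, 58.671409606933594), 0.2961764335632324) 0.021732363951712543
inlay 198 ((-98.4460678100586, -0.4452629089355469), (35.38315963745117, 79.29579162597656), 0.4556031823158264) 0.006380238510792346
```

View pics/t4c.png

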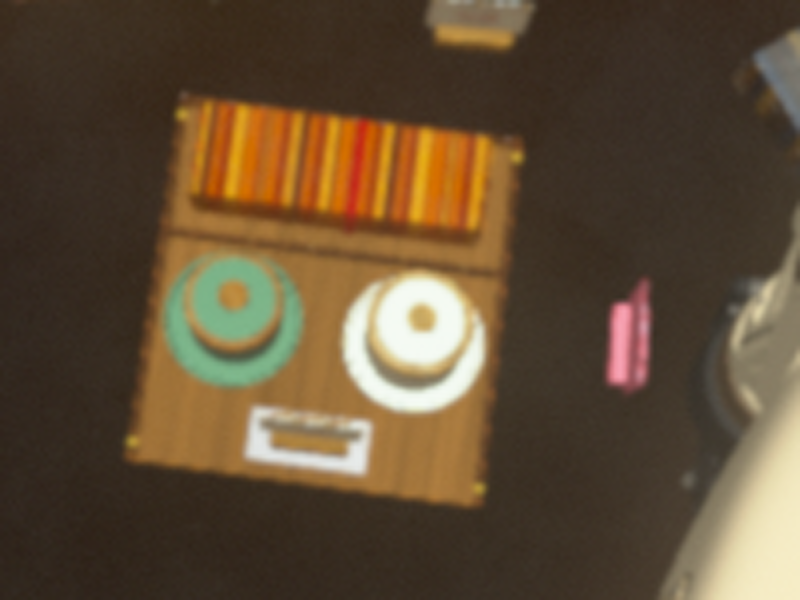

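All four things are placed: the bar flat in its bay, each canister on its own saucer, and the stand square on the inlay within about 2 mm. The arm is clear, so I'm handing in.

```bash
python3 -c "
from workcell import *
print(job_done())"
```

```text
the job is handed in; nothing more can be done
None
```

The job is handed in at about 46 s of the 104 s allowed: the bar, both canisters and the price stand are set in their places on the tray in the order asked, and the look-alikes were not touched.

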